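Key and load the lead former's shaft

TASK

Set up the lead former: drop the loose steel key down into the slot of its upright shaft, then slide on first the aluminium spacer that suits the component standing on the yellow board (the thick spacer for the tall component, the thin one for the short), then every toothed wheel on the bench in any order, and last the hexagonal brass ring, each with its keyway over the key and fully down on the one beneath. Put the spacer that is not needed in the white tray, and leave the components and the other things on the bench where they are.

Things in the scene. Friction and masses are not known exactly. Their poses are not given: they have to be found in the camera images.
- former: Lead former: fixed grey block 130 x 110 x 40 mm high, turned up to 30 degrees either way. On its origin stands a 24 mm steel shaft, 62 mm up from the block (top chamfered 3 mm). A 10 mm wide slot, open outwards and at the top, runs down the shaft's +x side, its back wall 7 mm from the axis. Origin: underside centre; z up.
- shaft_foot (a point): Point on the shaft axis at the block's top face (40 mm above the bench), axes as the former's. Rings rest on that face, stacked.
- slot_floor (a point): At the shaft's foot the slot goes on as a pocket 20 mm deep in the block, 7 to 19 mm from the shaft axis and 10 mm wide. This is the centre of its floor, 13 mm from the axis along the former's x, 20 mm above the bench: the seated key's origin belongs here.
- key: Loose steel key, an upright bar 10 (x) x 8 (y) x 82 mm tall, 50 g, foot chamfered 3 mm. It stands in the key block's hole with its top 88 mm above the bench. Origin: centre of its foot; z up along the bar, its x side goes radially in the shaft slot (either way round). Seated in the slot its top is level with the shaft's top.
- key_block: Fixed aluminium block 60 x 60 x 26 mm with one 11.6 x 9.6 mm hole 20 mm deep in its middle, in which the key stands at the start. Origin: centre of the underside.
- spacer_thin: Thin aluminium spacer ring, smooth, 52 mm outside diameter, 8 mm thick, 50 g. Lies flat. Bore 26.4 mm, right through, with a 10.4 mm wide keyway cut from it along the body's +x as far as 20.5 mm from the centre; both edges chamfered 1.6 mm. Origin: its middle (half its thickness up); z along the bore; both faces alike, either may be up.
- spacer_thick: Thick aluminium spacer ring, smooth, 52 mm outside diameter, 16 mm thick, 90 g. Lies flat. Bore 26.4 mm, right through, with a 10.4 mm wide keyway cut from it along the body's +x as far as 20.5 mm from the centre; both edges chamfered 1.6 mm. Origin: its middle (half its thickness up); z along the bore; both faces alike, either may be up.
- wheel1: Steel forming wheel with fine dark teeth round the rim, 60 mm outside diameter, 12 mm thick, 160 g; two or three such wheels are present. Lies flat. Bore 26.4 mm, right through, with a 10.4 mm wide keyway cut from it along the body's +x as far as 20.5 mm from the centre; both edges chamfered 1.6 mm. Origin: its middle (half its thickness up); z along the bore; both faces alike, either may be up.
- wheel2: Steel forming wheel with fine dark teeth round the rim, 60 mm outside diameter, 12 mm thick, 160 g; two or three such wheels are present. Lies flat. Bore 26.4 mm, right through, with a 10.4 mm wide keyway cut from it along the body's +x as far as 20.5 mm from the centre; both edges chamfered 1.6 mm. Origin: its middle (half its thickness up); z along the bore; both faces alike, either may be up.
- wheel3: Steel forming wheel with fine dark teeth round the rim, 60 mm outside diameter, 12 mm thick, 160 g; two or three such wheels are present. Lies flat. Bore 26.4 mm, right through, with a 10.4 mm wide keyway cut from it along the body's +x as far as 20.5 mm from the centre; both edges chamfered 1.6 mm. Origin: its middle (half its thickness up); z along the bore; both faces alike, either may be up.
- hold_ring: Hexagonal brass hold-down ring, 50 mm across flats, two of the flats square to its x axis (57.7 mm across corners), 16 mm tall, 180 g. Lies flat. Bore 26.4 mm, right through, with a 10.4 mm wide keyway cut from it along the body's +x as far as 20.5 mm from the centre; both edges chamfered 1.6 mm. Origin: its middle (half its thickness up); z along the bore; both faces alike, either may be up.
- tray: White open tray, fixed, 130 x 130 x 28 mm high, walls and floor 4 mm. Origin: centre of the underside. The spacer that is not used goes in here.
- job_board: Yellow board 120 x 100 x 5 mm flat on the bench, fixed. One of the two components stands on it: that is the component to set up for. Origin: centre of the underside.
- part_tall: Tall component: black capacitor can, 30 mm diameter, 42 mm tall, upright. It stands on the yellow board or on a grey rubber pad elsewhere. Origin: centre of its underside. Not to be moved.
- part_short: Short component: black capacitor can, 22 mm diameter, 16 mm tall, upright. It stands on whichever of board and pad the tall one does not. Origin: centre of its underside. Not to be moved.
- spool: Bystander: blue-flanged solder spool, 56 mm diameter, 46 mm tall, standing. Origin: centre of the underside.
- driver: Bystander: red screwdriver, 170 mm long, lying. Origin: middle, on the bench.
- flux: Bystander: small clear bottle with a white cap, 42 mm diameter, 85 mm tall. Origin: centre of the underside.
- syringe: Bystander: white syringe, 130 mm long, lying. Origin: under its middle.
There are look-alikes about, which are no part of the job. Leave any purple look-alike of the wheel3 alone.

How it is judged:
By the outcome, as a careful person would: the job done as asked, in the order asked, and still so for the second after the job is handed in, with the robot touching nothing.
Of wheel1, wheel2, wheel3 only 2 to 3 are there at a start; the rules pass over those that are not, and their reading is None.
At some moment in a run one of wheel1, wheel2, wheel3, spacer_thin, spacer_thick, hold_ring may be knocked a few centimetres aside while the robot is not near it.
It also fails if it takes over 210 s, if anything falls off the work surface, if the arm or the gripper's body presses on something with over 40 N, if the wrist force passes 120 N, or if a joint passes its speed limit or range.

ROBOT

A 6-joint arm with a two-finger parallel gripper is mounted at the origin on the work surface. World frame = base frame: x ahead of the robot, y to its left, z up, the work surface at z = 0. Lengths are in m, angles in rad, forces in N, time in s.
With the tool pointing down it reaches from about 0.35 to 0.775 m from the base axis. Payload 5.5 kg.
Tool frame: the origin (TCP) lies at the very end of the fingers, on their centre line; the grasp point (between the pads) lies 19 mm behind it; z points along the fingers, y is the direction in which the jaws open and shut (so a half turn about z gives the same grasp; the last joint's range is limited). The gripper opens to 85 mm and grips with 20 to 120 N. Pads are 22 mm wide; open, the fingers measure 114 mm over their backs; the gripper's body (76 mm by 85 mm) begins 54 mm behind the grasp point. The pads swing forward as they close: fully open they stand 13 mm farther back than shut.
Start: joints at [-1.285, 0.313, 0.046, 1.304, 0, 1.431], TCP at [0.238, -0.524, 0.231] pointing down, gripper open.
Joint ranges: [-2.76, 2.76], [-0.86, 1.69], [-1.03, 1.26], [-2.2, 2.34], [-1.47, 1.5], [-3.14, 3.14]. Speed limits (rad/s): [2.57, 2.57, 3.14, 3.14, 3.14, 3.14].

INTERFACE

Orientations are given as a unit quaternion [w, x, y, z].
In Python, from workcell import env gives the robot as it stands. The module is installed in compiled form; this text tells all that it offers.
- The arm moves only by the shell command python3 -m pendant 'ROWS' [FORCE]. ROWS is JSON, a list of rows, each an object with "fingers": the finger opening in mm, from 0 to 85.4; "delta_pos": the shift along the tool's x, y, z in mm, a list of three; "angular": the turn, a rotation vector about the tool's x, y, z in rad, a list of three. In form: [{"fingers": fingers, "delta_pos": [x, y, z], "angular": [ax, ay, az]}, ...]. A call has 1 to 12 rows; each row shifts and turns the commanded pose from where the row before left it, along the tool's axes as they then stand; what a row does not reach is not made up. A row lasts 1/10 s, in which the tool goes at most 50 mm and 8.59 degrees, less where a joint would pass 70% of its speed; a pose out of reach is approached as far as the arm can. A call is refused whole if a number of a shift passes 50 or a number of a turn 0.15, either way. A call with a gripper value outside its range is refused whole. The fingers move at their own pace and stop on an object; FORCE is the grip in N (left out, the last holds). Time passes only in rows, so rows that do not move let the fingers close. It gives the time, the measured TCP pose, the force and the opening at its end, in the units of the state.
- env.get_state(): the state, without advancing time (a new reading comes with each control period).
- env.read_camera(name): name is "scene" or "top" or "wrist"; returns the picture (420x560x3 uint8, blue, green, red); there is no depth.
- env.camera_params(name): a dict with "fx", "fy", "cx", "cy" (pixels), "view" (4x4, takes a point from world to camera coordinates). Camera axes: x right, y up, looking along -z (the intrinsics and any distortion apply to the point x, -y, -z); pixel columns grow to the right and rows downward; lengths in m; the calibration is good to about 2 mm. A picture is of the moment at which its call begins: read the wrist's pose just before it. camera_params takes no time and is no camera call; for the wrist camera it gives the pose at the moment of the call.
- env.hand_in(): hands the job in, once; it reports no verdict.
The state is a dict: "clock": time; "joint_pos": joint angles; "qvel": joint speeds; "tau": joint torques, N m; "tcp_pos": TCP position; "orientation": TCP orientation; "wrist_force": force on the tool from outside, world axes, zero at the start; "ft_torque": the same for the moment, N m; "finger_gap": finger opening in m.
Only numpy, scipy, OpenCV 4.12 (cv2) and the standard library are available. Lean on these libraries where they do the work, as an engineer would, in place of code of your own. Each camera call takes 0.05 s, during which the arm holds its last target. There are 200 camera calls.

## Working session

There is one attempt and no reset: what is moved stays moved. The work goes in short steps, Python scripts to look and compute and a shell command to move; the robot and the scene stay as the last step left them, time stands still between calls to the robot, and variables do not carry over. Pictures are saved under pics/ and viewed, about 12 in all and at most 16, crops included, and the job is handed in when it is done.

```bash
mkdir -p pics; python3 - <<'E'
from workcell import env
import cv2, numpy as np
np.set_printoptions(precision=4,suppress=True)
s=env.get_state(); print(s)
for n in ("top","scene"):
    im=env.read_camera(n); cv2.imwrite(f"pics/{n}0.png",im); cv2.imwrite(f"pics/{n}0b.png",cv2.resize(im,(800,600),interpolation=cv2.INTER_CUBIC)); p=env.camera_params(n); print(n,p)
print(env.camera_params("wrist"))
E
```

```text
{'clock': 0.0, 'joint_pos': array([-1.2846,  0.314 ,  0.0449,  1.3036,  0.    ,  1.4312]), 'qvel': array([ 0.0006, -0.    , -0.0002, -0.0001, -0.0005, -0.0004]), 'tau': array([  0.0008, -48.0633,  29.8532,   0.0194,  -0.0001,  -0.    ]), 'tcp_pos': array([ 0.2374, -0.5231,  0.2304]), 'orientation': array([-0.0009,  0.9774,  0.2113, -0.0001]), 'wrist_force': array([ 0.3975,  1.0554, -0.4148]), 'ft_torque': array([ 0.0451, -0.0028,  0.0507]), 'finger_gap': 0.08540416572349614}
top {'fx': 401.47359969259475, 'fy': 401.47359969259475, 'cx': 281.44280753477835, 'cy': 218.13798238776243, 'view': array([[ 0.0013, -0.9997, -0.0236,  0.014 ],
       [ 0.9952, -0.001 ,  0.0982, -0.5903],
       [-0.0982, -0.0236,  0.9949, -0.9517],
       [ 0.    ,  0.    ,  0.    ,  1.    ]])}
scene {'fx': 407.7046646323132, 'fy': 407.7046646323132, 'cx': 279.2582509428371, 'cy': 213.8231729752078, 'view': array([[ 0.6719,  0.7406, -0.0093, -0.3776],
       [-0.5967,  0.5487,  0.5856,  0.3159],
       [ 0.4388, -0.3879,  0.8106, -1.4105],
       [ 0.    ,  0.    ,  0.    ,  1.    ]])}
{'fx': 326.77051321636804, 'fy': 326.77051321636804, 'cx': 277.8724677122247, 'cy': 216.80588406695534, 'view': array([[ 0.4127, -0.9109, -0.0022, -0.5743],
       [ 0.8715,  0.3956, -0.2899,  0.0375],
       [ 0.265 ,  0.1177,  0.957 , -0.3796],
       [ 0.    ,  0.    ,  0.    ,  1.    ]])}
```

View pics/top0b.png

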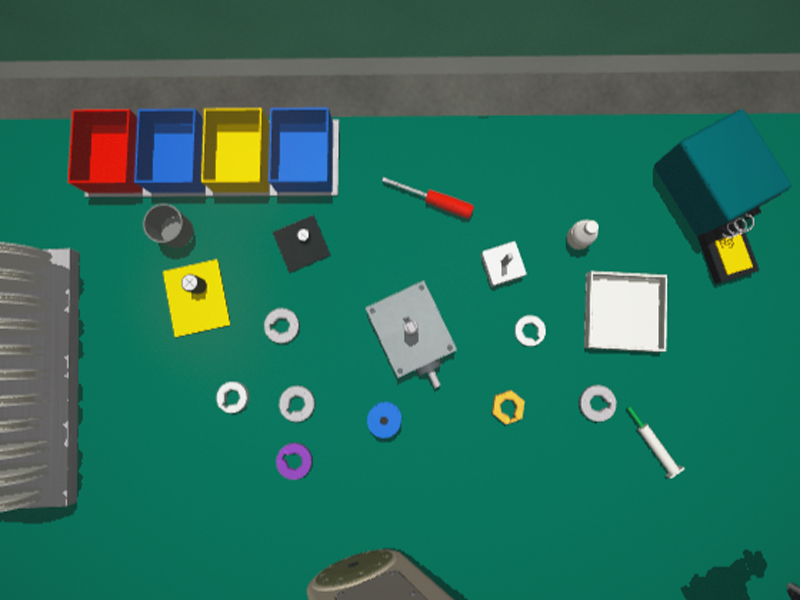

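View pics/scene0b.png

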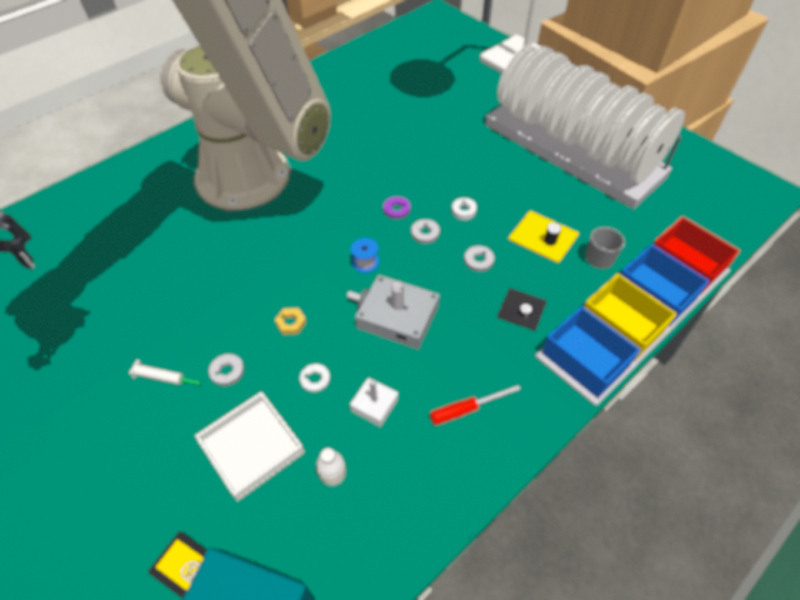

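```bash
cat > h.py <<'E'
from workcell import env
import cv2, numpy as np
from scipy.spatial.transform import Rotation as R
np.set_printoptions(precision=4,suppress=True)
def cam(p):
    V=np.array(p['view']); return V[:3,:3],V[:3,3]
def ray(p,uv):
    A,t=cam(p); u,v=uv
    d=np.array([(u-p['cx'])/p['fx'],-(v-p['cy'])/p['fy'],-1.])
    return -A.T@t, A.T@d
def plane(p,uv,z):
    o,d=ray(p,uv); return o+d*(z-o[2])/d[2]
def tri(p1,u1,p2,u2):
    o1,d1=ray(p1,u1);o2,d2=ray(p2,u2)
    s=np.linalg.lstsq(np.c_[d1,-d2],o2-o1,rcond=None)[0]
    a,b=o1+s[0]*d1,o2+s[1]*d2
    return (a+b)/2,np.linalg.norm(a-b)
def proj(p,X):
    A,t=cam(p); c=A@np.asarray(X)+t
    return np.array([p['cx']+p['fx']*c[0]/-c[2],p['cy']-p['fy']*c[1]/-c[2]])
def tool():
    s=env.get_state(); return s['tcp_pos'],R.from_quat(np.array(s['orientation'])[[1,2,3,0]])
def wrist(name):
    s=env.get_state(); p=env.camera_params('wrist'); im=env.read_camera('wrist'); cv2.imwrite(f'pics/{name}.png',im); 
    np.save(f'pics/{name}.npy',p,allow_pickle=True); return im,p
def goto(x,y,z=None,yaw=None):
    """print tool-frame shift mm and the turn for a wanted TCP xyz and wanted tool-y direction (deg, mod 180)"""
    t,r=tool(); X=np.array([x,y,t[2] if z is None else z])
    print('shift mm',r.inv().apply(X-t)*1000)
    m=r.as_matrix()
    zt=m[:,2]; tilt=r.inv().apply(np.cross(zt,[0,0,-1.])); print('tilt fix',tilt)
    if yaw is not None:
        cur=np.degrees(np.arctan2(m[1,1],m[0,1])); d=(yaw-cur+90)%180-90
        print('cur yaw',cur,'turn about tool z rad',-np.radians(d),'alt',-np.radians(d-np.sign(d)*180),'j6',env.get_state()['joint_pos'][5])
def rings(im,minA=60,ground=True):
    """blobs not green: outer contour w/ hole"""
    hsv=cv2.cvtColor(im,cv2.COLOR_BGR2HSV)
    g=cv2.inRange(hsv,(70,100,0),(95,255,255)); m=255-g
    cs,hi=cv2.findContours(m,cv2.RETR_CCOMP,cv2.CHAIN_APPROX_NONE); out=[]
    for i,c in enumerate(cs):
        if hi[0][i][3]>=0 or cv2.contourArea(c)<minA: continue
        k=hi[0][i][2]; hole=None
        while k>=0:
            if hole is None or cv2.contourArea(cs[k])>cv2.contourArea(hole): hole=cs[k]
            k=hi[0][k][0]
        out.append((c,hole))
    return out
def cen(c):
    M=cv2.moments(c); return np.array([M['m10'],M['m01']])/M['m00']
E
python3 - <<'E'
from h import *
im=cv2.imread('pics/top0.png');p=env.camera_params('top')
for c,h in rings(im):
    if not 60<cv2.contourArea(c)<4000: continue
    u=cen(c); col=im[int(u[1]+0),int(u[0])]
    print('px*800/560',u*800/560,'A',cv2.contourArea(c),'xy@0.01',plane(p,u,.01)[:2], 'hole',None if h is None else (cv2.contourArea(h), np.degrees(np.arctan2(*(plane(p,cen(h),.01)-plane(p,u,.01))[1::-1]))))
# two view checks from hand-read pixels (800 scale): top, scene
q=env.camera_params('scene'); f=.7
for n,a,b in [('wheelA',(281,325),(480,257)),('wheelB',(296,403),(426,230)),('wheelC',(598,403),(226,368)),('spL',(232,397),(464,208)),('spR',(530,330),(315,377)),('hex',(508,407),(290,320)),('shaft top',(410,322),(398,288)),('tallcap',(190,283),(553,228)),('shortcap',(303,235),(525,309)),('key top',(507,258),(373,384)),('flux',(591,227),(328,455))]:
    print(n,*tri(p,np.array(a)*f,q,np.array(b)*f))
o,_=ray(env.camera_params('wrist'),(0,0)); t,r=tool(); print('wristcam in tool',r.inv().apply(o-t), r.inv().apply(ray(env.camera_params('wrist'),(280,210))[1]), r.as_matrix())
E
```

```text
px*800/560 [793.2638 590.7786] A 68.5 xy@0.01 [ 0.1319 -0.6273] hole None
px*800/560 [374.2729 578.9423] A 2394.5 xy@0.01 [0.1439 0.0604] hole None
px*800/560 [293.3678 460.7085] A 491.0 xy@0.01 [0.3366 0.1999] hole (109.0, np.float64(46.24654144873545))
px*800/560 [659.6466 451.2644] A 322.0 xy@0.01 [ 0.3553 -0.42  ] hole None
px*800/560 [383.6676 419.4407] A 461.5 xy@0.01 [0.4066 0.0459] hole None
px*800/560 [507.7105 406.7356] A 390.5 xy@0.01 [ 0.4287 -0.1662] hole (99.5, np.float64(-167.01362388634172))
px*800/560 [296.1362 403.1324] A 474.0 xy@0.01 [0.4338 0.1971] hole (102.0, np.float64(145.8180471766252))
px*800/560 [597.1104 402.6551] A 498.5 xy@0.01 [ 0.436 -0.318] hole (107.5, np.float64(-85.8548810742265))
px*800/560 [231.8309 396.5738] A 377.0 xy@0.01 [0.4448 0.3091] hole (90.0, np.float64(162.63831048450095))
px*800/560 [529.5056 330.0716] A 352.5 xy@0.01 [ 0.5599 -0.2059] hole (102.0, np.float64(-143.12851013293437))
px*800/560 [281.0605 325.1989] A 456.0 xy@0.01 [0.5686 0.2262] hole (99.5, np.float64(81.9156547363515))
px*800/560 [411.2919 330.9483] A 2575.0 xy@0.01 [ 
[... 690 characters left out ...]
0012369919913327436
wheelB [0.4334 0.1985 0.0028] 0.0007722342860151396
wheelC [ 0.4349 -0.3215  0.0048] 0.0008391077460508636
spL [0.4432 0.3103 0.0029] 0.0018013396652755893
spR [ 0.5605 -0.209   0.0003] 0.0006384085189114167
hex [ 0.4274 -0.1682  0.0045] 0.001598863221869762
shaft top [ 0.5659 -0.0018  0.0948] 0.004296259256152559
tallcap [0.6383 0.3766 0.0409] 0.0017137994709327826
shortcap [0.7275 0.1889 0.0133] 0.002449139470901058
key top [ 0.6747 -0.1603  0.0689] 0.001347068127897635
flux [ 0.7247 -0.297   0.0757] 0.0004903688647338068
wristcam in tool [ 0.0739  0.0004 -0.1424] [-0.2702  0.0059  0.963 ] [[ 0.9107  0.4131 -0.0005]
 [ 0.4131 -0.9107  0.0016]
 [ 0.0002 -0.0017 -1.    ]]
```

```bash
python3 -m pendant '[{"fingers":85,"delta_pos":[46,-12.5,0],"angular":[0,0,0]},{"fingers":85,"delta_pos":[46,-12.5,0],"angular":[0,0,0]},{"fingers":85,"delta_pos":[46,-12.5,0],"angular":[0,0,0]},{"fingers":85,"delta_pos":[46,-12.5,0],"angular":[0,0,0]},{"fingers":85,"delta_pos":[46,-12.5,0],"angular":[0,0,0]},{"fingers":85,"delta_pos":[46,-12.5,0],"angular":[0,0,0]},{"fingers":85,"delta_pos":[46,-12.5,0],"angular":[0,0,0]},{"fingers":85,"delta_pos":[46,-12.5,0],"angular":[0,0,0]},{"fingers":85,"delta_pos":[46,-12.5,0],"angular":[0,0,0]},{"fingers":85,"delta_pos":[46,-12.5,0],"angular":[0,0,0]},{"fingers":85,"delta_pos":[46,-12.5,0],"angular":[0,0,0]},{"fingers":85,"delta_pos":[46,-12.5,0],"angular":[0,0,0]}]' 60
python3 - <<'E'
from h import *
im,p=wrist('w1'); goto(.675,-.16)
E
```

```text
clock: 1.3
tcp_pos: [0.6793, -0.1575, 0.2307]
orientation: [-0.0, 0.977, 0.211, -0.0]
wrist_force: [-0.6, -0.1, 0.8]
finger_gap: 0.0849
shift mm [-11.4813   3.622   -0.0412]
tilt fix [-0.0028 -0.0027  0.    ]
```

View pics/w1.png

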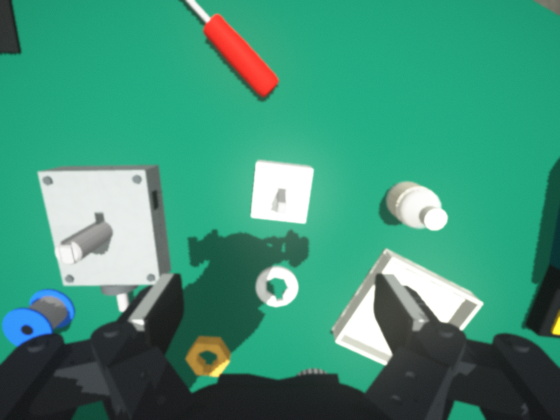

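```bash
python3 - <<'E'
import cv2,numpy as np
im=cv2.imread('pics/w1.png')
a=cv2.resize(im[150:235,235:330],None,fx=6,fy=6,interpolation=cv2.INTER_CUBIC)[:, :400]
a=cv2.resize(im[152:232,240:320],(400,400),interpolation=cv2.INTER_CUBIC); b=cv2.resize(im[190:270,45:125],(400,400),interpolation=cv2.INTER_CUBIC)
cv2.imwrite('pics/c1.png',np.hstack([a,b]))
E
```

```text
(no output)
```

View pics/c1.png

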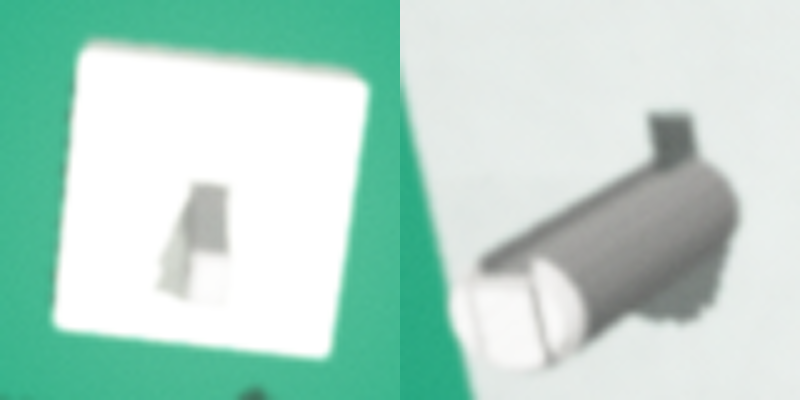

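```bash
cat >> h.py <<'E'
def poly(im,lo,hi,roi):
    x0,y0,x1,y1=roi; m=cv2.inRange(cv2.cvtColor(im,cv2.COLOR_BGR2HSV)[y0:y1,x0:x1],lo,hi)
    c=max(cv2.findContours(m,cv2.RETR_EXTERNAL,cv2.CHAIN_APPROX_NONE)[0],key=cv2.contourArea)
    return c+np.array([x0,y0])
def box(p,c,z):
    P=np.array([plane(p,u,z)[:2] for u in c[:,0].astype(float)])*1000
    (cx,cy),(w,h),a=cv2.minAreaRect(P.astype(np.float32)); return np.array([cx,cy,w,h,a])
E
python3 - <<'E'
from h import *
im=cv2.imread('pics/w1.png'); p=np.load('pics/w1.npy',allow_pickle=True).item()
c=poly(im,(0,0,0),(179,90,255),(235,140,330,235)); print('block',box(p,c,.026))
print('key',plane(p,(281.8,207.6),.088))
T=cv2.imread('pics/top0.png');q=env.camera_params('top')
c=poly(T,(0,0,150),(179,90,255),(335,165,372,203)); print('block top',box(q,c,.026))
c=poly(im,(0,0,0),(179,90,255),(20,150,175,300)); print('former w',box(p,c,.04))
# shaft top (crop2): disc centre (520,310) -> pixel
u=(45+120/5,190+315/5); print('shafttop w',u,plane(p,u,.102))
u2=np.array([410,323])*.7; print('shafttop top',plane(q,u2,.102),'tri',tri(p,u,q,u2))
# pocket centre at z .04
print('pocket',plane(p,(45+272/5,190+133/5),.04))
k=np.array([505,257])*.7; print('key tri',tri(p,(281.8,207.6),q,k))
goto(.675,-.16)
E
```

```text
block [ 677.5665 -162.3204   65.6238   63.2339   17.7495]
key [ 0.6773 -0.1625  0.088 ]
block top [ 675.9177 -160.7995   63.0408   60.8801   17.467 ]
former w [559.38   -12.3224 154.2016 129.818   24.4139]
shafttop w (69.0, 253.0) [ 0.5634 -0.0043  0.102 ]
shafttop top [ 0.5651 -0.0002  0.102 ] tri (array([ 0.564 , -0.0021,  0.1014]), np.float64(0.004442096363831973))
pocket [0.5762 0.0045 0.04  ]
key tri (array([ 0.675 , -0.1596,  0.0767]), np.float64(0.008530445145686417))
shift mm [-11.4813   3.622   -0.0412]
tilt fix [-0.0028 -0.0027  0.    ]
```

```bash
python3 -m pendant '[{"fingers":40,"delta_pos":[-10.4,6.8,0],"angular":[0,0,0.117]},{"fingers":40,"delta_pos":[0,0,30],"angular":[0,0,0]},{"fingers":40,"delta_pos":[0,0,30],"angular":[0,0,0]},{"fingers":40,"delta_pos":[0,0,30],"angular":[0,0,0]},{"fingers":40,"delta_pos":[0,0,10],"angular":[0,0,0]},{"fingers":40,"delta_pos":[0,0,0],"angular":[0,0,0]},{"fingers":40,"delta_pos":[0,0,0],"angular":[0,0,0]}]' 60
python3 - <<'E'
from h import *
im,p=wrist('w2'); goto(.6773,-.1625,.071,-72.3); print(proj(p,[.6773,-.1625,.088]), proj(p,tool()[0]))
E
```

```text
clock: 2.05
tcp_pos: [0.672, -0.1699, 0.1324]
orientation: [0.0, 0.988, 0.154, 0.0]
wrist_force: [-0.3, -0.2, 0.3]
finger_gap: 0.0398
shift mm [ 6.7213 -5.8548 62.1453]
tilt fix [ 0.0017 -0.002   0.    ]
cur yaw -72.31182690031447 turn about tool z rad -0.0002064183507927353 alt 3.1413862352390005 j6 2.4696698199869314
[268.3991 232.7392] [277.9056 277.7715]
```

View pics/w2.png

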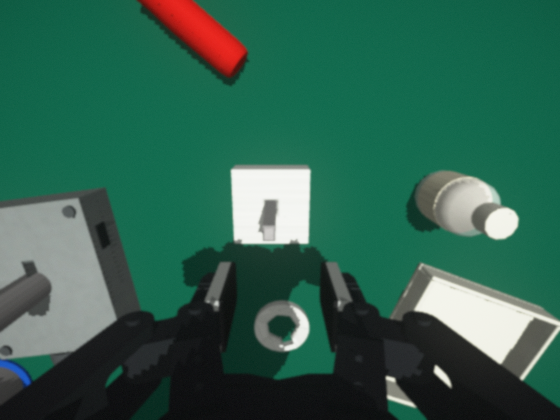

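```bash
python3 -m pendant '[{"fingers":40,"delta_pos":[6.7,-5.9,0],"angular":[0,0,0]},{"fingers":40,"delta_pos":[0,0,20],"angular":[0,0,0]},{"fingers":40,"delta_pos":[0,0,22],"angular":[0,0,0]},{"fingers":40,"delta_pos":[0,0,20],"angular":[0,0,0]},{"fingers":40,"delta_pos":[0,0,0],"angular":[0,0,0]},{"fingers":0,"delta_pos":[0,0,0],"angular":[0,0,0]},{"fingers":0,"delta_pos":[0,0,0],"angular":[0,0,0]},{"fingers":0,"delta_pos":[0,0,0],"angular":[0,0,0]},{"fingers":0,"delta_pos":[0,0,0],"angular":[0,0,0]},{"fingers":0,"delta_pos":[0,0,0],"angular":[0,0,0]}]' 60
python3 - <<'E'
from h import *
goto(.6773,-.1625,.071,-72.3);print(env.get_state()['wrist_force'])
E
```

```text
clock: 3.1
tcp_pos: [0.6775, -0.1623, 0.0714]
orientation: [0.001, 0.988, 0.154, 0.002]
wrist_force: [-0.0, 0.8, 6.4]
finger_gap: 0.006
shift mm [-0.2592  0.144   0.4226]
tilt fix [ 0.0021 -0.003  -0.    ]
cur yaw -72.30677323316877 turn about tool z rad -0.0001182152198003638 alt 3.141474438369993 j6 2.4825183074043706
[-0.0454  0.8296  6.4238]
```

```bash
python3 -m pendant '[{"fingers":0,"delta_pos":[0,0,0],"angular":[0,0,0]},{"fingers":0,"delta_pos":[0,0,-10],"angular":[0,0,0]},{"fingers":0,"delta_pos":[0,0,-30],"angular":[0,0,0]},{"fingers":0,"delta_pos":[0,0,-45],"angular":[0,0,0]},{"fingers":0,"delta_pos":[0,0,-45],"angular":[0,0,0]},{"fingers":0,"delta_pos":[0,0,0],"angular":[0,0,0]}]' 60
python3 - <<'E'
from h import *
c=.5640,-.002
yaw=24.4
print(env.get_state()['finger_gap'])
goto(c[0]+.013*np.cos(np.radians(yaw)),c[1]+.013*np.sin(np.radians(yaw)),.201,yaw+90)
E
```

```text
clock: 3.7
tcp_pos: [0.6793, -0.1632, 0.2082]
orientation: [0.003, 0.988, 0.154, 0.006]
wrist_force: [0.9, 0.1, -0.3]
finger_gap: 0.0058
0.005815450295385963
shift mm [ -48.0803 -190.1483    5.1713]
tilt fix [ 0.008 -0.01  -0.   ]
cur yaw -72.31437557923955 turn about tool z rad -0.11718796107323196 alt 3.024404692516561 j6 2.4825066714522985
```

```bash
python3 -m pendant '[{"fingers":0,"delta_pos":[-10,-40,0],"angular":[0,0,0]},{"fingers":0,"delta_pos":[-10,-40,0],"angular":[0,0,0]},{"fingers":0,"delta_pos":[-10,-40,0],"angular":[0,0,0]},{"fingers":0,"delta_pos":[-9,-40,0],"angular":[0,0,0]},{"fingers":0,"delta_pos":[-9,-30,0],"angular":[0,0,0]},{"fingers":0,"delta_pos":[0,0,0],"angular":[0,0,-0.117]},{"fingers":0,"delta_pos":[0,0,0],"angular":[0,0,0]},{"fingers":0,"delta_pos":[0,0,0],"angular":[0,0,0]}]' 60
python3 - <<'E'
from h import *
im,p=wrist('w3'); goto(.5758,.0034,.2,-65.6)
cv2.imwrite('pics/w3c.png',cv2.resize(im[140:380,140:460],(800,600),interpolation=cv2.INTER_CUBIC))
E
```

```text
clock: 4.5
tcp_pos: [0.5729, 0.0043, 0.1995]
orientation: [0.0, 0.978, 0.21, 0.0]
wrist_force: [-0.6, 0.3, -0.8]
finger_gap: 0.0064
shift mm [ 2.2766  1.696  -0.6812]
tilt fix [ 0.0004 -0.0001  0.    ]
cur yaw -65.76438422575343 turn about tool z rad -0.0028690459777391385 alt 3.1387236076120537 j6 2.585669281715896
```

View pics/w3c.png

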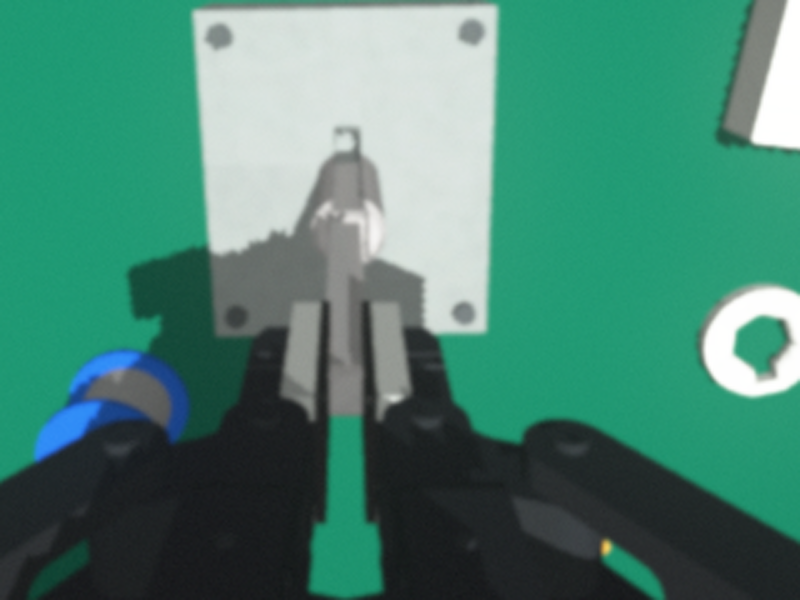

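```bash
python3 - <<'E'
from h import *
p=np.load('pics/w3.npy',allow_pickle=True).item()
f=lambda u,v:(140+u*.4,140+v*.4)
H=[plane(p,f(*h),.04) for h in [(218,36),(471,31),(463,313),(236,316)]]
print(np.array(H)*1000); H=np.array(H)
print('centre',H.mean(0),'x dirs',[np.degrees(np.arctan2(*(a-b)[1::-1])) for a,b in ((H[0],H[3]),(H[1],H[2]))],'sizes',np.linalg.norm(H[0]-H[3]),np.linalg.norm(H[0]-H[1]))
H2=[f(*h) for h in [(193,10),(497,5),(487,332),(216,336)]]
H2=np.array([plane(p,h,.04) for h in H2]); print('corner centre',H2.mean(0),np.linalg.norm(H2[0]-H2[3]),np.linalg.norm(H2[0]-H2[1]))
print('pocket',plane(p,f(347,141),.04))
t,r=tool()
for d in (0,.065): print('exp key axis px',(proj(p,t+r.apply([0,0,d]))-140)/.4)
for x in (-.005,.005): print('foot edges',(proj(p,t+r.apply([x,0,.065]))-140)/.4)
print('slot top axis',(proj(p,[*H.mean(0)[:2],.102])-140)/.4)
E
```

```text
[[592.2622  63.4297  40.    ]
 [631.7667 -19.9757  40.    ]
 [529.9979 -67.7484  40.    ]
 [491.1043  15.4406  40.    ]]
centre [ 0.5613 -0.0022  0.04  ] x dirs [np.float64(25.379577104240344), np.float64(25.146459085527223)] sizes 0.11196366549428903 0.09228794435508342
corner centre [ 0.5617 -0.0025  0.04  ] 0.13018806052601267 0.10988375411037202
pocket [0.5758 0.0043 0.04  ]
exp key axis px [344.8714 343.9456]
exp key axis px [344.9254 231.026 ]
foot edges [344.9268 248.4162]
foot edges [344.9241 213.4051]
slot top axis [347.5733 236.3879]
```

```bash
python3 - <<'E'
from h import *
goto(.5733,.0033,.165,-64.75)
E
python3 -m pendant '[{"fingers":0,"delta_pos":[0.7,0.8,15],"angular":[0,0,-0.0177]},{"fingers":0,"delta_pos":[0,0,15],"angular":[0,0,0]},{"fingers":0,"delta_pos":[0,0,0],"angular":[0,0,0]},{"fingers":0,"delta_pos":[0,0,0],"angular":[0,0,0]}]'
python3 - <<'E'
from h import *
goto(.5733,.0033,.11,-64.75)
im,p=wrist('w4');cv2.imwrite('pics/w4c.png',cv2.resize(im[170:350,180:420],(800,600),interpolation=cv2.INTER_CUBIC))
E
```

```text
shift mm [-0.0482  0.7482 34.3182]
tilt fix [ 0.0004 -0.0001  0.    ]
cur yaw -65.76438422575343 turn about tool z rad -0.01770434461969084 alt 3.1238883089701024 j6 2.585669281715896
clock: 4.95
tcp_pos: [0.5737, 0.0035, 0.1691]
orientation: [-0.0, 0.976, 0.219, -0.0]
wrist_force: [0.7, -0.6, 0.1]
finger_gap: 0.006
shift mm [-0.3682 -0.002  59.0878]
tilt fix [-0.0004  0.0009 -0.    ]
cur yaw -64.69626825723718 turn about tool z rad 0.000937795824045861 alt -3.1406548577657474 j6 2.5661442131304932
```

View pics/w4c.png

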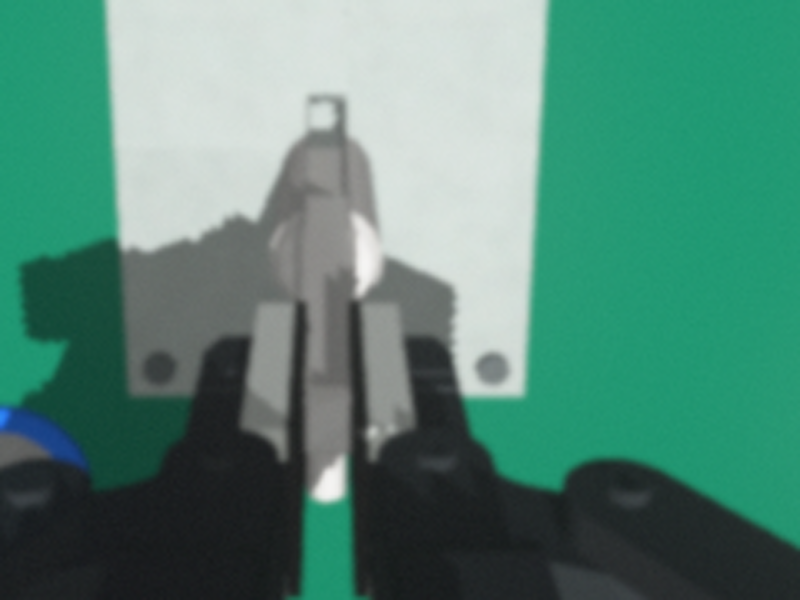

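```bash
python3 -m pendant '[{"fingers":0,"delta_pos":[-0.3,0,7],"angular":[0,0,0]},{"fingers":0,"delta_pos":[0,0,7],"angular":[0,0,0]},{"fingers":0,"delta_pos":[0,0,6],"angular":[0,0,0]},{"fingers":0,"delta_pos":[0,0,0],"angular":[0,0,0]},{"fingers":0,"delta_pos":[0,0,0],"angular":[0,0,0]}]'
```

```text
clock: 5.5
tcp_pos: [0.5733, 0.0041, 0.1491]
orientation: [-0.0, 0.976, 0.22, -0.0]
wrist_force: [0.6, -0.5, -1.9]
finger_gap: 0.0059
```

```bash
python3 -m pendant '[{"fingers":0,"delta_pos":[0,0,8],"angular":[0,0,0]},{"fingers":0,"delta_pos":[0,0,8],"angular":[0,0,0]},{"fingers":0,"delta_pos":[0,0,8],"angular":[0,0,0]},{"fingers":0,"delta_pos":[0,0,8],"angular":[0,0,0]},{"fingers":0,"delta_pos":[0,0,8],"angular":[0,0,0]},{"fingers":0,"delta_pos":[0,0,0],"angular":[0,0,0]},{"fingers":0,"delta_pos":[0,0,0],"angular":[0,0,0]}]'
```

```text
clock: 6.2
tcp_pos: [0.5734, 0.0041, 0.1089]
orientation: [-0.0, 0.976, 0.22, -0.0]
wrist_force: [1.0, 0.7, -1.1]
finger_gap: 0.0058
```

Release and let it drop, then lift to look.

```bash
python3 -m pendant '[{"fingers":16,"delta_pos":[0,0,0],"angular":[0,0,0]},{"fingers":25,"delta_pos":[0,0,0],"angular":[0,0,0]},{"fingers":40,"delta_pos":[0,0,0],"angular":[0,0,0]},{"fingers":60,"delta_pos":[0,0,-20],"angular":[0,0,0]},{"fingers":85,"delta_pos":[0,0,-40],"angular":[0,0,0]},{"fingers":85,"delta_pos":[0,0,-40],"angular":[0,0,0]},{"fingers":85,"delta_pos":[0,0,-30],"angular":[0,0,0]},{"fingers":85,"delta_pos":[0,0,0],"angular":[0,0,0]},{"fingers":85,"delta_pos":[0,0,0],"angular":[0,0,0]}]'
python3 - <<'E'
from h import *
im,p=wrist('w5')
T=env.read_camera('top');cv2.imwrite('pics/t5.png',T)
t,r=tool();u=proj(p,[.5733,.0033,.09]).astype(int);print(t,u)
a=cv2.resize(im[u[1]-40:u[1]+40,u[0]-40:u[0]+40],(500,500),interpolation=cv2.INTER_CUBIC)
cv2.imwrite('pics/w5c.png',np.hstack([cv2.resize(im,(667,500))[:, :290],a]))
q=env.camera_params('top')
c,h=max(rings(im),key=lambda a:0)
for c,h in rings(im):
    if h is None or not 300<cv2.contourArea(c)<8000: continue
    pts=c[:,0].astype(float); print(cen(c),cv2.contourArea(c),plane(p,cen(c),.008))
E
```

```text
clock: 7.1
tcp_pos: [0.5738, 0.0038, 0.2401]
orientation: [0.0, 0.976, 0.22, 0.001]
wrist_force: [-0.4, 0.4, -0.8]
finger_gap: 0.085
[0.5726 0.004  0.238 ] [277 202]
[347.2724 334.7509] 1413.5 [ 0.4289 -0.1687  0.008 ]
[ 60.7389 284.8611] 1851.0 [0.3377 0.1982 0.008 ]
[425.5248 264.2798] 1410.0 [ 0.5617 -0.2072  0.008 ]
[ 83.595  220.1451] 2158.5 [0.4348 0.1955 0.008 ]
[ 90.9643 101.2805] 2875.0 [0.5698 0.2252 0.008 ]
```

View pics/w5c.png

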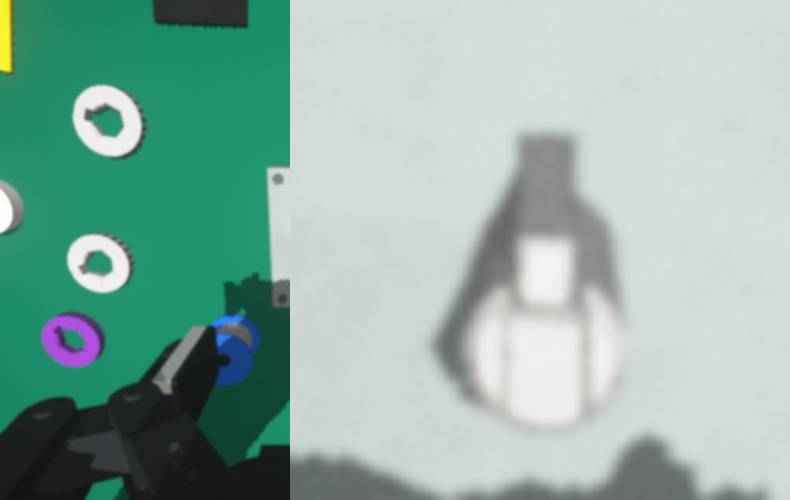

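```bash
python3 -m pendant '[{"fingers":85,"delta_pos":[1.7,-41.5,0],"angular":[0,0,0]},{"fingers":85,"delta_pos":[1.7,-41.5,0],"angular":[0,0,0]},{"fingers":85,"delta_pos":[1.7,-41.5,0],"angular":[0,0,0]},{"fingers":85,"delta_pos":[1.7,-41.5,0],"angular":[0,0,0]},{"fingers":85,"delta_pos":[1.7,-41.5,0],"angular":[0,0,0]},{"fingers":85,"delta_pos":[1.7,-41.5,0],"angular":[0,0,0]},{"fingers":85,"delta_pos":[1.7,-41.5,0],"angular":[0,0,0]},{"fingers":85,"delta_pos":[1.7,-41.5,0],"angular":[0,0,0]},{"fingers":85,"delta_pos":[0,0,20],"angular":[0,0,-0.149]},{"fingers":85,"delta_pos":[0,0,20],"angular":[0,0,-0.149]},{"fingers":85,"delta_pos":[0,0,20],"angular":[0,0,-0.149]},{"fingers":85,"delta_pos":[0,0,20],"angular":[0,0,-0.149]}]'
python3 -m pendant '[{"fingers":85,"delta_pos":[0,0,0],"angular":[0,0,-0.149]},{"fingers":85,"delta_pos":[0,0,0],"angular":[0,0,-0.149]},{"fingers":85,"delta_pos":[0,0,0],"angular":[0,0,-0.149]},{"fingers":85,"delta_pos":[0,0,0],"angular":[0,0,-0.149]},{"fingers":85,"delta_pos":[0,0,0],"angular":[0,0,-0.149]},{"fingers":85,"delta_pos":[0,0,0],"angular":[0,0,-0.149]},{"fingers":85,"delta_pos":[0,0,0],"angular":[0,0,-0.149]},{"fingers":85,"delta_pos":[0,0,0],"angular":[0,0,-0.149]},{"fingers":85,"delta_pos":[0,0,0],"angular":[0,0,-0.149]},{"fingers":85,"delta_pos":[0,0,0],"angular":[0,0,-0.149]},{"fingers":85,"delta_pos":[0,0,0],"angular":[0,0,-0.149]},{"fingers":85,"delta_pos":[0,0,0],"angular":[0,0,-0.149]}]'
cat >> h.py <<'E'
def ringpose(im,p,ztop,near,col=None,rad=None):
    """top face of a ring: bright/own-colour mask; ellipse->plane; yaw from the hole's far point"""
    u0=proj(p,[*near,ztop]); best=None
    for c,h in rings(im):
        if h is None: continue
        d=np.linalg.norm(cen(h)-u0)
        if best is None or d<best[0]: best=(d,c,h)
    d,c,h=best
    W=lambda k,z:np.array([plane(p,u,z)[:2] for u in k[:,0].astype(float)])*1000
    out={}
    P=W(h,ztop); (hx,hy),hr=cv2.minEnclosingCircle(P.astype(np.float32))
    O=W(c,ztop); return P,O,c,h
E
python3 - <<'E'
from h import *
im,p=wrist('w6'); print(env.get_state()['joint_pos']); goto(.4432,.3103,.14,72.6)
E
```

```text
clock: 8.4
tcp_pos: [0.4439, 0.3051, 0.1567]
orientation: [-0.002, 0.864, 0.503, -0.001]
wrist_force: [0.9, 0.4, 0.4]
finger_gap: 0.0852
clock: 9.6
tcp_pos: [0.444, 0.3049, 0.1574]
orientation: [-0.003, 0.15, 0.989, 0.001]
wrist_force: [-0.9, 0.6, 0.2]
finger_gap: 0.085
[ 0.4504  0.2792 -0.1846  1.1104  0.0038  0.7456]
shift mm [ 2.3027  4.9429 17.4558]
tilt fix [ 0.0004 -0.0051 -0.    ]
cur yaw 73.09034580417985 turn about tool z rad 0.008558148756277808 alt -3.1330345048335153 j6 0.7455599030250336
```

View pics/w6.png

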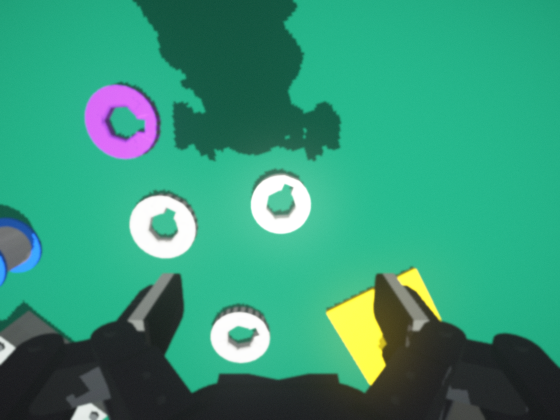

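```bash
cat >> h.py <<'E'
from scipy.optimize import least_squares
def face(im,p,ztop,near,R0,thr=None,color=None):
    """top face: Otsu on V (or hue mask) inside the non-green blob; returns centre mm, diameter, yaw deg, face-centre pixel"""
    u0=proj(p,[*near,ztop]); hsv=cv2.cvtColor(im,cv2.COLOR_BGR2HSV)
    blob=min((c for c,h in rings(im,300) if h is not None),key=lambda c:np.linalg.norm(cen(c)-u0))
    m=np.zeros(im.shape[:2],np.uint8); cv2.drawContours(m,[blob],-1,255,-1)
    v=hsv[...,2]; 
    g=cv2.inRange(hsv,(70,100,0),(95,255,255)); sel=(m>0)&(g==0)
    t,_=cv2.threshold(v[sel].reshape(-1,1),0,255,cv2.THRESH_OTSU)
    f=((v>t)&sel).astype(np.uint8)*255
    cs,hi=cv2.findContours(f,cv2.RETR_CCOMP,cv2.CHAIN_APPROX_NONE)
    o=max(cs,key=cv2.contourArea); hs=[c for i,c in enumerate(cs) if hi[0][i][3]>=0]
    P=np.array([plane(p,u,ztop)[:2] for u in o[:,0].astype(float)])*1000
    r=least_squares(lambda q:np.hypot(P[:,0]-q[0],P[:,1]-q[1])-q[2],[*P.mean(0),R0],loss='soft_l1').x
    yaw=None
    if hs:
        h=max(hs,key=cv2.contourArea); mm=np.zeros_like(m); cv2.drawContours(mm,[h],-1,255,-1)
        ys,xs=np.nonzero(mm); Q=np.array([plane(p,(a,b),ztop)[:2] for a,b in zip(xs,ys)])*1000-r[:2]
        k=Q[np.hypot(*Q.T)>15.]; yaw=np.degrees(np.arctan2(*k.mean(0)[::-1])); hc=Q.mean(0)
    return dict(c=r[:2],D=2*r[2]+1000*0,yaw=yaw,n=len(k) if hs else 0,thr=t,px=proj(p,[r[0]/1000,r[1]/1000,ztop]),hole=np.degrees(np.arctan2(hc[1],hc[0])) if hs else None)
E
python3 - <<'E'
from h import *
im=cv2.imread('pics/w6.png'); p=np.load('pics/w6.npy',allow_pickle=True).item()
print('pxmm',1)
for z in (.008,.012,.016): print(z,face(im,p,z,(.443,.310),26))
for n in [(.4348,.1955),(.57,.226)]:
    print(face(im,p,.012,n,30))
E
```

```text
pxmm 1
0.008 {'c': array([446.9835, 306.2367]), 'D': np.float64(55.1659816506539), 'yaw': np.float64(140.9617968020079), 'n': 69, 'thr': 205.0, 'px': array([280.4498, 204.9345]), 'hole': np.float64(143.77678672929406)}
0.012 {'c': array([445.9875, 306.5087]), 'D': np.float64(54.410693694489574), 'yaw': np.float64(140.58849340148646), 'n': 67, 'thr': 205.0, 'px': array([280.4498, 204.9346]), 'hole': np.float64(143.77714646484299)}
0.016 {'c': array([444.9914, 306.7807]), 'D': np.float64(53.655406087015585), 'yaw': np.float64(140.57634810880438), 'n': 64, 'thr': 205.0, 'px': array([280.4498, 204.9347]), 'hole': np.float64(143.77750253355265)}
{'c': array([434.2765, 195.0697]), 'D': np.float64(60.717577485323496), 'yaw': np.float64(133.07667326803033), 'n': 66, 'thr': 195.0, 'px': array([162.0904, 227.745 ]), 'hole': np.float64(123.5242684293892)}
{'c': array([568.9944, 224.5431]), 'D': np.float64(60.90235742854299), 'yaw': np.float64(97.2633184913563), 'n': 51, 'thr': 188.0, 'px': array([239.683 , 337.8432]), 'hole': np.float64(109.24215507740685)}
```

```bash
python3 - <<'E'
from h import *
goto(.4450,.3068,.12,50.6); print(tool()[0])
E
```

```text
shift mm [-0.5402  2.1095 37.4403]
tilt fix [ 0.0004 -0.0051 -0.    ]
cur yaw 73.09034580417985 turn about tool z rad 0.39253058419503006 alt -2.749062069394763 j6 0.7455599030250336
[0.444  0.3049 0.1574]
```

```bash
python3 -m pendant '[{"fingers":85,"delta_pos":[-0.5,2.1,0],"angular":[0,-0.005,0]},{"fingers":75,"delta_pos":[0,0,13],"angular":[0,0,0.131]},{"fingers":75,"delta_pos":[0,0,12],"angular":[0,0,0.131]},{"fingers":75,"delta_pos":[0,0,12],"angular":[0,0,0.131]},{"fingers":75,"delta_pos":[0,0,0],"angular":[0,0,0]},{"fingers":75,"delta_pos":[0,0,0],"angular":[0,0,0]}]'
python3 - <<'E'
from h import *
im,p=wrist('w7')
a=face(im,p,.016,(.445,.3068),26); print(a)
p6=np.load('pics/w6.npy',allow_pickle=True).item()
print(tri(p6,(280.45,204.93),p,a['px']))
goto(*a['c']/1000,.03,a['yaw']-90)
u=a['px'].astype(int);cv2.imwrite('pics/w7c.png',cv2.resize(im[u[1]-60:u[1]+60,u[0]-60:u[0]+60],(480,480)))
E
```

```text
clock: 10.25
tcp_pos: [0.446, 0.3073, 0.1218]
orientation: [0.001, 0.342, 0.94, 0.001]
wrist_force: [0.9, -0.2, 0.2]
finger_gap: 0.0753
{'c': array([445.4391, 306.2   ]), 'D': np.float64(51.41814524845691), 'yaw': np.float64(138.60300851622014), 'n': 125, 'thr': 190.0, 'px': array([276.3145, 215.1824]), 'hole': np.float64(133.55354443845883)}
(array([0.4443, 0.307 , 0.0198]), np.float64(0.0005304764559538396))
shift mm [ 0.078  -1.9328 92.3576]
tilt fix [ 0.0033  0.0011 -0.    ]
cur yaw 49.98281386161295 turn about tool z rad 0.024082146313722116 alt -3.117510507276071 j6 1.1532034326669232
```

View pics/w7c.png

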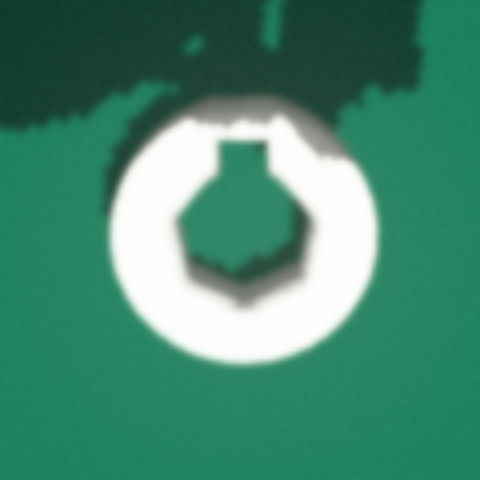

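```bash
python3 -m pendant '[{"fingers":66,"delta_pos":[0.4,-1.5,30],"angular":[0,0,0]},{"fingers":66,"delta_pos":[0,0,30],"angular":[0,0,0]},{"fingers":66,"delta_pos":[0,0,30],"angular":[0,0,0]},{"fingers":66,"delta_pos":[0,0,16],"angular":[0,0,0]},{"fingers":66,"delta_pos":[0,0,8],"angular":[0,0,0]},{"fingers":66,"delta_pos":[0,0,8],"angular":[0,0,0]},{"fingers":66,"delta_pos":[0,0,0],"angular":[0,0,0]},{"fingers":66,"delta_pos":[0,0,0],"angular":[0,0,0]}]'
```

```text
clock: 11.1
tcp_pos: [0.4463, 0.3071, 0.0011]
orientation: [0.002, 0.343, 0.939, 0.002]
wrist_force: [0.2, 0.4, -0.7]
finger_gap: 0.0661
```

```bash
python3 -m pendant '[{"fingers":40,"delta_pos":[0,0,0],"angular":[0,0,0]},{"fingers":40,"delta_pos":[0,0,0],"angular":[0,0,0]},{"fingers":40,"delta_pos":[0,0,0],"angular":[0,0,0]},{"fingers":40,"delta_pos":[0,0,0],"angular":[0,0,0]},{"fingers":40,"delta_pos":[0,0,0],"angular":[0,0,0]},{"fingers":40,"delta_pos":[0,0,0],"angular":[0,0,0]}]' 50
```

```text
clock: 11.7
tcp_pos: [0.4464, 0.3072, 0.0017]
orientation: [0.002, 0.343, 0.939, 0.002]
wrist_force: [-1.8, -0.2, 5.2]
finger_gap: 0.0495
```

```bash
python3 -m pendant '[{"fingers":40,"delta_pos":[0,0,-15],"angular":[0,0,0]},{"fingers":40,"delta_pos":[0,0,-35],"angular":[0,0,0]},{"fingers":40,"delta_pos":[0,0,-45],"angular":[0,0,0]},{"fingers":40,"delta_pos":[0,0,-45],"angular":[0,0,0]},{"fingers":40,"delta_pos":[-35.9,-20.4,-40],"angular":[0,0,0]},{"fingers":40,"delta_pos":[-35.9,-20.4,0],"angular":[0,0,0]},{"fingers":40,"delta_pos":[-35.9,-20.4,0],"angular":[0,0,0]},{"fingers":40,"delta_pos":[-35.9,-20.4,0],"angular":[0,0,0]},{"fingers":40,"delta_pos":[-35.9,-20.4,0],"angular":[0,0,0]},{"fingers":40,"delta_pos":[-35.9,-20.4,0],"angular":[0,0,0]},{"fingers":40,"delta_pos":[-35.9,-20.4,0],"angular":[0,0,0]},{"fingers":40,"delta_pos":[-35.9,-20.4,0],"angular":[0,0,0]}]'
python3 -m pendant '[{"fingers":40,"delta_pos":[0,0,0],"angular":[0,0,0.143]},{"fingers":40,"delta_pos":[0,0,0],"angular":[0,0,0.143]},{"fingers":40,"delta_pos":[0,0,0],"angular":[0,0,0.143]},{"fingers":40,"delta_pos":[0,0,0],"angular":[0,0,0.143]},{"fingers":40,"delta_pos":[0,0,0],"angular":[0,0,0.143]},{"fingers":40,"delta_pos":[0,0,0],"angular":[0,0,0.143]},{"fingers":40,"delta_pos":[0,0,0],"angular":[0,0,0.143]},{"fingers":40,"delta_pos":[0,0,0],"angular":[0,0,0.143]},{"fingers":40,"delta_pos":[0,0,0],"angular":[0,0,0.143]},{"fingers":40,"delta_pos":[0,0,0],"angular":[0,0,0.143]},{"fingers":40,"delta_pos":[0,0,0],"angular":[0,0,0.143]},{"fingers":40,"delta_pos":[0,0,0],"angular":[0,0,0.143]}]'
python3 -m pendant '[{"fingers":40,"delta_pos":[0,0,0],"angular":[0,0,0.143]},{"fingers":40,"delta_pos":[0,0,0],"angular":[0,0,0.143]},{"fingers":40,"delta_pos":[0,0,0],"angular":[0,0,0]},{"fingers":40,"delta_pos":[0,0,0],"angular":[0,0,0]}]'
python3 - <<'E'
from h import *
im,p=wrist('w8'); goto(.5615,-.0023,.135,-64.75); print(tool()[0])
cv2.imwrite('pics/w8c.png',cv2.resize(im[180:390,140:420],(800,600),interpolation=cv2.INTER_CUBIC))
E
```

```text
clock: 12.9
tcp_pos: [0.5582, -0.0, 0.1754]
orientation: [0.002, 0.343, 0.939, 0.002]
wrist_force: [0.1, 0.6, -1.3]
finger_gap: 0.0498
clock: 14.1
tcp_pos: [0.5578, 0.0017, 0.1752]
orientation: [-0.0, 0.936, 0.352, 0.002]
wrist_force: [-0.1, -0.3, -1.3]
finger_gap: 0.0491
clock: 14.5
tcp_pos: [0.5578, 0.0017, 0.1751]
orientation: [-0.001, 0.976, 0.22, 0.002]
wrist_force: [0.9, -0.4, -1.0]
finger_gap: 0.0496
shift mm [ 1.4686  5.1758 40.0212]
tilt fix [-0.0003 -0.0039  0.    ]
cur yaw -64.62706083217915 turn about tool z rad 0.0021456932581356216 alt -3.1394469603316577 j6 2.556538405111148
[0.5578 0.0017 0.175 ]
```

View pics/w8c.png

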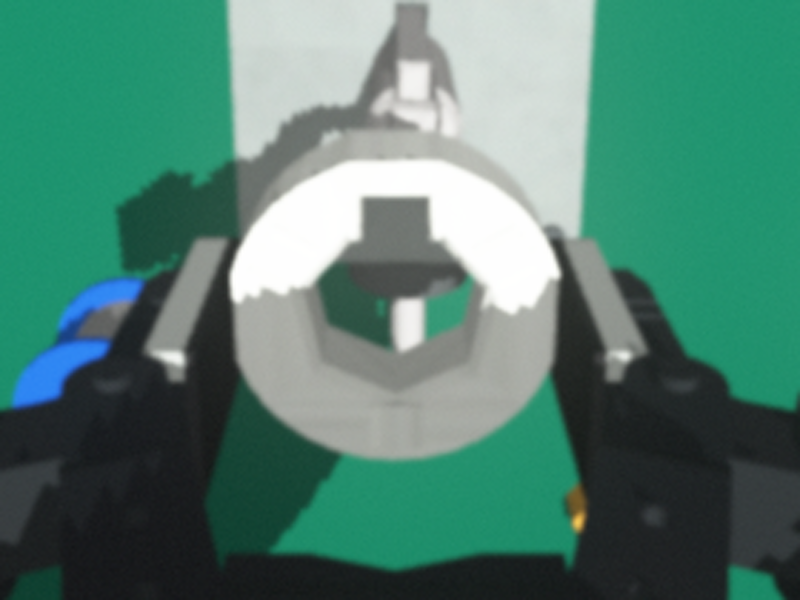

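```bash
cat >> h.py <<'E'
def inhand(p,t,r,zoff,v,R0):
    """tool x,y (mm) of pixel v on the plane zoff (m) behind the TCP (held ring's top face)"""
    o,d=ray(p,v); o=r.inv().apply(o-t); d=r.inv().apply(d); return ((o+d*(-zoff-o[2])/d[2])*1000)[:2]
E
python3 - <<'E'
from h import *
p=np.load('pics/w8.npy',allow_pickle=True).item(); t,r=tool()
f=lambda u,v:(140+u*.35,180+v*.35)
for n,u in [('far',(396,160)),('near',(393,460)),('left',(230,285)),('right',(560,285)),('kwL',(362,197)),('kwR',(430,197)),('bore near',(395,392)),('kwL2',(362,235)),('kwR2',(430,240))]: print(n,inhand(p,t,r,.0145,f(*u),26))
for n,u in [('keytop',(414,81)),('keytop far',(414,62)),('kw near',(415,100))]:
    X=plane(p,f(*u),.102); print(n,X, X-np.array([.5615,-.0023,0])-0)
E
```

```text
far [26.7269  0.5991]
near [-24.9386   0.1527]
left [  6.4895 -24.6375]
right [ 6.5082 25.5573]
kwL [20.9142 -4.4159]
kwR [20.9173  5.6226]
bore near [-12.2548   0.4707]
kwL2 [14.7941 -4.4759]
kwR2 [13.9806  5.7012]
keytop [0.5734 0.0035 0.102 ] [0.0119 0.0058 0.102 ]
keytop far [0.5776 0.0055 0.102 ] [0.0161 0.0078 0.102 ]
kw near [0.5692 0.0012 0.102 ] [0.0077 0.0035 0.102 ]
```

```bash
python3 -m pendant '[{"fingers":40,"delta_pos":[0.7,4.7,0],"angular":[0,-0.004,0.002]},{"fingers":40,"delta_pos":[0,0,20],"angular":[0,0,0]},{"fingers":40,"delta_pos":[0,0,20],"angular":[0,0,0]},{"fingers":40,"delta_pos":[0,0,20],"angular":[0,0,0]},{"fingers":40,"delta_pos":[0,0,0],"angular":[0,0,0]},{"fingers":40,"delta_pos":[0,0,0],"angular":[0,0,0]}]'
python3 - <<'E'
from h import *
im,p=wrist('w9'); goto(.5615,-.0023,.135,-64.75); print(tool()[0])
cv2.imwrite('pics/w9c.png',cv2.resize(im[180:390,140:420],(800,600),interpolation=cv2.INTER_CUBIC))
E
```

```text
clock: 15.15
tcp_pos: [0.5603, -0.0024, 0.1149]
orientation: [-0.0, 0.976, 0.217, -0.001]
wrist_force: [-0.5, -0.1, -0.8]
finger_gap: 0.0497
shift mm [  0.5576   0.0312 -19.3909]
tilt fix [ 0.0001 -0.0003  0.    ]
cur yaw -64.88690902602966 turn about tool z rad -0.0023895132799161157 alt 3.1392031403098772 j6 2.5556960604257677
[ 0.561  -0.0025  0.1156]
```

View pics/w9c.png

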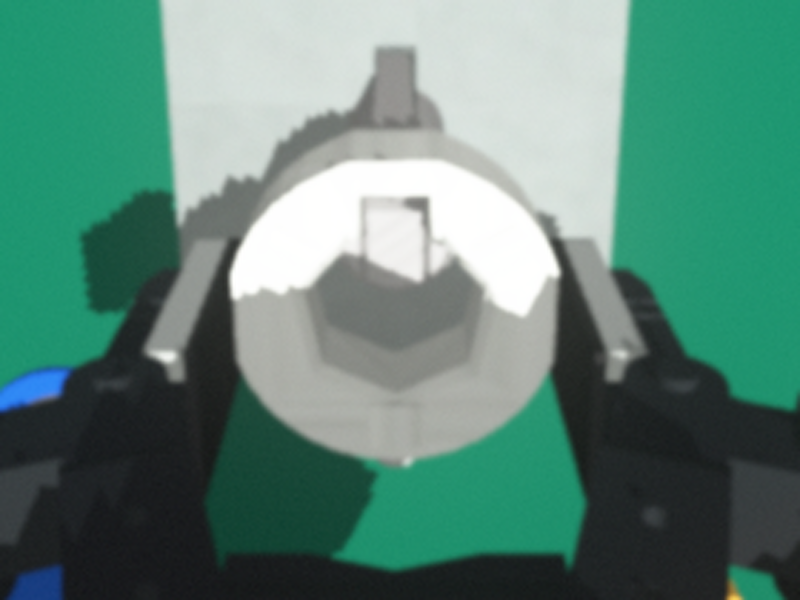

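```bash
python3 -m pendant '[{"fingers":40,"delta_pos":[0,0,6],"angular":[0,0,0]},{"fingers":40,"delta_pos":[0,0,6],"angular":[0,0,0]},{"fingers":40,"delta_pos":[0,0,5],"angular":[0,0,0]},{"fingers":40,"delta_pos":[0,0,5],"angular":[0,0,0]},{"fingers":40,"delta_pos":[0,0,0],"angular":[0,0,0]},{"fingers":40,"delta_pos":[0,0,0],"angular":[0,0,0]}]'
```

```text
clock: 15.8
tcp_pos: [0.5602, -0.0023, 0.0926]
orientation: [-0.0, 0.976, 0.217, -0.0]
wrist_force: [-0.5, -0.2, 0.0]
finger_gap: 0.0498
```

```bash
python3 -m pendant '[{"fingers":40,"delta_pos":[0,0,10],"angular":[0,0,0]},{"fingers":40,"delta_pos":[0,0,10],"angular":[0,0,0]},{"fingers":40,"delta_pos":[0,0,10],"angular":[0,0,0]},{"fingers":40,"delta_pos":[0,0,10],"angular":[0,0,0]},{"fingers":40,"delta_pos":[0,0,6],"angular":[0,0,0]},{"fingers":40,"delta_pos":[0,0,3],"angular":[0,0,0]},{"fingers":40,"delta_pos":[0,0,0],"angular":[0,0,0]},{"fingers":40,"delta_pos":[0,0,0],"angular":[0,0,0]}]'
```

```text
clock: 16.6
tcp_pos: [0.5606, -0.0023, 0.044]
orientation: [-0.0, 0.976, 0.217, -0.0]
wrist_force: [-0.3, 0.2, -0.9]
finger_gap: 0.0498
```

```bash
python3 -m pendant '[{"fingers":40,"delta_pos":[0,0,2],"angular":[0,0,0]},{"fingers":66,"delta_pos":[0,0,0],"angular":[0,0,0]},{"fingers":70,"delta_pos":[0,0,0],"angular":[0,0,0]},{"fingers":75,"delta_pos":[0,0,-5],"angular":[0,0,0]},{"fingers":75,"delta_pos":[0,0,-20],"angular":[0,0,0]},{"fingers":75,"delta_pos":[0,0,-45],"angular":[0,0,0]},{"fingers":75,"delta_pos":[0,0,-45],"angular":[0,0,0]},{"fingers":75,"delta_pos":[20.9,-40.3,0],"angular":[0,0,0]},{"fingers":75,"delta_pos":[20.9,-40.3,0],"angular":[0,0,0]},{"fingers":75,"delta_pos":[20.9,-40.3,0],"angular":[0,0,0]},{"fingers":75,"delta_pos":[20.9,-40.3,0],"angular":[0,0,0]},{"fingers":75,"delta_pos":[20.9,-40.3,0],"angular":[0,0,0]}]'
python3 -m pendant '[{"fingers":75,"delta_pos":[0,0,0],"angular":[0,0,-0.14]},{"fingers":75,"delta_pos":[0,0,0],"angular":[0,0,-0.14]},{"fingers":75,"delta_pos":[0,0,0],"angular":[0,0,-0.14]},{"fingers":75,"delta_pos":[0,0,0],"angular":[0,0,-0.14]},{"fingers":75,"delta_pos":[0,0,0],"angular":[0,0,-0.14]},{"fingers":75,"delta_pos":[0,0,0],"angular":[0,0,-0.14]},{"fingers":75,"delta_pos":[0,0,0],"angular":[0,0,-0.14]},{"fingers":75,"delta_pos":[0,0,0],"angular":[0,0,-0.14]},{"fingers":75,"delta_pos":[0,0,0],"angular":[0,0,-0.137]},{"fingers":75,"delta_pos":[0,0,0],"angular":[0,0,0]},{"fingers":75,"delta_pos":[0,0,0],"angular":[0,0,0]}]'
cat >> h.py <<'E'
def kw(im,p,c,ztop,thr,yaw0):
    """keyway yaw: mid of dark pixels at radii 14.5..19 within +-35 deg of yaw0, seen on the top plane"""
    v=cv2.cvtColor(im,cv2.COLOR_BGR2GRAY); ps=[]
    for rr in np.arange(15,19,.5):
        A=np.radians(np.arange(yaw0-35,yaw0+35,.25)); d=[]
        for a in A:
            u=proj(p,[(c[0]+rr*np.cos(a))/1000,(c[1]+rr*np.sin(a))/1000,ztop]).astype(np.float32)
            d.append(cv2.getRectSubPix(v,(1,1),(float(u[0]),float(u[1])))[0,0]<thr)
        d=np.array(d)
        if d.any():
            q=np.degrees(A[d]); q=q[abs(q-np.median(q))<22]; ps.append((q.mean(),2*rr*np.sin(np.radians(np.ptp(q)/2))))
    return np.array(ps)
E
python3 - <<'E'
from h import *
im,p=wrist('w10'); a=face(im,p,.012,(.569,.2245),30); print(a); print(kw(im,p,a['c'],.012,170,a['yaw']))
goto(*a['c']/1000,.12,a['yaw']-90)
p6=np.load('pics/w6.npy',allow_pickle=True).item(); print(tri(p6,(239.68,337.84),p,a['px']))
u=a['px'].astype(int);cv2.imwrite('pics/w10c.png',cv2.resize(im[u[1]-60:u[1]+60,u[0]-60:u[0]+60],(480,480)))
E
```

```text
clock: 17.8
tcp_pos: [0.5697, 0.2263, 0.1577]
orientation: [-0.0, 0.976, 0.217, 0.0]
wrist_force: [0.6, 0.0, 0.3]
finger_gap: 0.0753
clock: 18.9
tcp_pos: [0.5697, 0.2245, 0.1572]
orientation: [-0.0, 0.663, 0.749, 0.0]
wrist_force: [-0.7, -0.3, -0.3]
finger_gap: 0.0746
{'c': array([570.1595, 224.4191]), 'D': np.float64(56.98764247651134), 'yaw': None, 'n': 0, 'thr': 161.0, 'px': array([278.389 , 202.8159]), 'hole': None}Traceback (most recent call last):
  File "<stdin>", line 2, in <module>
  File "h.py", line 96, in kw
    A=np.radians(np.arange(yaw0-35,yaw0+35,.25)); d=[]
                           ~~~~^~~
TypeError: unsupported operand type(s) for -: 'NoneType' and 'int'
```

```bash
cat >> h.py <<'E'
def ring2(im,p,ztop,near,R0):
    u0=proj(p,[*near,ztop/2]); bl=[(c,h) for c,h in rings(im,300) if h is not None and cv2.contourArea(h)>60]
    c,h=min(bl,key=lambda a:np.linalg.norm(cen(a[0])-u0))
    W=lambda k,z:np.array([plane(p,u,z)[:2] for u in k[:,0].astype(float)])*1000
    o=ray(p,(0,0))[0][:2]*1000; T,B=W(c,ztop),W(c,0.)
    def pts(q,T,B,inv=1):
        s=((T-q[:2])@(o-q[:2]))*inv>0; return np.where(s[:,None],B,T)
    f=lambda q:np.hypot(*(pts(q,T,B)-q[:2]).T)-q[2]
    r=least_squares(f,[*T.mean(0),R0],loss='soft_l1',diff_step=1e-4).x
    ht,hb=W(h,ztop),W(h,0.); H=pts(r,ht,hb,-1)-r[:2]; rr=np.hypot(*H.T); k=H[rr>15.5]
    yaw=np.degrees(np.arctan2(*k.mean(0)[::-1])) if len(k) else None
    return dict(c=r[:2],D=2*r[2],rms=f(r).std(),yaw=yaw,n=len(k),rmax=rr.max(),px=proj(p,[r[0]/1e3,r[1]/1e3,ztop]))
E
python3 - <<'E'
from h import *
for n,z,near,R0 in (('w7',.016,(.445,.307),26),('w6',.016,(.445,.307),26),('w6',.012,(.434,.195),30),('w6',.012,(.569,.2245),30),('w10',.012,(.569,.2245),30),('w5',.012,(.569,.2245),30),('w5',.008,(.5617,-.2072),26),('w5',.016,(.4289,-.1687),27)):
    im=cv2.imread(f'pics/{n}.png'); p=np.load(f'pics/{n}.npy',allow_pickle=True).item(); print(n,ring2(im,p,z,near,R0))
E
```

```text
w7 {'c': array([444.9678, 306.6314]), 'D': np.float64(53.298024332147605), 'rms': np.float64(0.5878266475640163), 'yaw': np.float64(140.73816339898912), 'n': 21, 'rmax': np.float64(19.9912356423172), 'px': array([276.3476, 214.4098])}
w6 {'c': array([445.0711, 306.5952]), 'D': np.float64(53.73732934548498), 'rms': np.float64(0.4511716597069211), 'yaw': np.float64(143.260757498981), 'n': 16, 'rmax': np.float64(20.04559047138909), 'px': array([280.2785, 205.0762])}
w6 {'c': array([434.1847, 194.5163]), 'D': np.float64(60.331574103229215), 'rms': np.float64(0.6568094857348393), 'yaw': np.float64(130.76312271493507), 'n': 18, 'rmax': np.float64(20.832306486492776), 'px': array([161.5003, 227.8231])}
w6 {'c': array([569.4504, 224.1089]), 'D': np.float64(60.24019078422986), 'rms': np.float64(0.6931147594953753), 'yaw': np.float64(108.5121052434765), 'n': 10, 'rmax': np.float64(19.781070061631777), 'px': array([239.4309, 338.3088])}
w10 {'c': array([569.2937, 224.1971]), 'D': np.float64(60.469415765421054), 'rms': np.float64(0.5732921779431813), 'yaw': np.float64(95.83584245546186), 'n': 19, 'rmax': np.float64(20.396285743466215), 'px': array([277.4129, 202.9401])}
w5 {'c': array([568.9685, 225.1986]), 'D': np.float64(59.88608443782134), 'rms': np.float64(0.7164094406554391), 'yaw': np.float64(97.87834949113808), 'n': 16, 'rmax': np.float64(20.750236746149323), 'px': array([ 88.6853, 101.8103])}
w5 {'c': array([ 560.4738, -209.651 ]), 'D': np.float64(52.69242303835745), 'rms': np.float64(0.5187851246332791), 'yaw': np.float64(-141.795223770644), 'n': 11, 'rmax': np.float64(20.63756933372169), 'px': array([426.6994, 265.8394])}
w5 {'c': array([ 428.9367, -168.4258]), 'D': np.float64(54.59615781519221), 'rms': np.float64(1.269834845463339), 'yaw': np.float64(-155.29466407834605), 'n': 7, 'rmax': np.float64(19.49735862534492), 'px': array([348.3646, 338.524 ])}
```

```bash
python3 - <<'E'
from h import *
p=np.load('pics/w10.npy',allow_pickle=True).item();p6=np.load('pics/w6.npy',allow_pickle=True).item();p5=np.load('pics/w5.npy',allow_pickle=True).item()
print(tri(p6,(239.43,338.31),p,(277.41,202.94)),tri(p5,(88.69,101.81),p,(277.41,202.94)))
goto(.5693,.2242,.11,95.8-90)
E
```

```text
(array([0.5693, 0.2242, 0.0123]), np.float64(6.208839369298375e-05)) (array([0.5692, 0.2245, 0.0133]), np.float64(3.0468004033604983e-05))
shift mm [-0.251  -0.4245 47.1525]
tilt fix [-0.0001 -0.0003  0.    ]
cur yaw 6.948214633980514 turn about tool z rad 0.02004012588254156 alt -3.121552527707252 j6 1.6937200206597403
```

```bash
python3 -m pendant '[{"fingers":75,"delta_pos":[-0.2,-0.4,30],"angular":[0,0,0.02]},{"fingers":75,"delta_pos":[0,0,40],"angular":[0,0,0]},{"fingers":75,"delta_pos":[0,0,40],"angular":[0,0,0]},{"fingers":75,"delta_pos":[0,0,30],"angular":[0,0,0]},{"fingers":75,"delta_pos":[0,0,12],"angular":[0,0,0]},{"fingers":75,"delta_pos":[0,0,6],"angular":[0,0,0]},{"fingers":75,"delta_pos":[0,0,0],"angular":[0,0,0]},{"fingers":75,"delta_pos":[0,0,0],"angular":[0,0,0]}]'
python3 -m pendant '[{"fingers":50,"delta_pos":[0,0,0],"angular":[0,0,0]},{"fingers":50,"delta_pos":[0,0,0],"angular":[0,0,0]},{"fingers":50,"delta_pos":[0,0,0],"angular":[0,0,0]},{"fingers":50,"delta_pos":[0,0,0],"angular":[0,0,0]},{"fingers":50,"delta_pos":[0,0,0],"angular":[0,0,0]},{"fingers":50,"delta_pos":[0,0,0],"angular":[0,0,0]}]' 60
```

```text
clock: 19.75
tcp_pos: [0.5706, 0.2246, 0.0006]
orientation: [0.001, 0.669, 0.743, 0.001]
wrist_force: [-0.2, -1.2, 0.6]
finger_gap: 0.0749
clock: 20.35
tcp_pos: [0.5705, 0.2246, 0.0013]
orientation: [0.001, 0.669, 0.743, 0.001]
wrist_force: [-2.0, -0.1, 7.5]
finger_gap: 0.0564
```

```bash
python3 -m pendant '[{"fingers":50,"delta_pos":[0,0,-15],"angular":[0,0,0]},{"fingers":50,"delta_pos":[0,0,-35],"angular":[0,0,0]},{"fingers":50,"delta_pos":[0,0,-45],"angular":[0,0,0]},{"fingers":50,"delta_pos":[0,0,-45],"angular":[0,0,0]},{"fingers":50,"delta_pos":[0,0,-35],"angular":[0,0,0]},{"fingers":50,"delta_pos":[-45,-6.4,0],"angular":[0,0,0]},{"fingers":50,"delta_pos":[-45,-6.4,0],"angular":[0,0,0]},{"fingers":50,"delta_pos":[-45,-6.4,0],"angular":[0,0,0]},{"fingers":50,"delta_pos":[-45,-6.4,0],"angular":[0,0,0]},{"fingers":50,"delta_pos":[-45,-6.4,0],"angular":[0,0,0]}]'
python3 -m pendant '[{"fingers":50,"delta_pos":[0,0,0],"angular":[0,0,0.137]},{"fingers":50,"delta_pos":[0,0,0],"angular":[0,0,0.137]},{"fingers":50,"delta_pos":[0,0,0],"angular":[0,0,0.137]},{"fingers":50,"delta_pos":[0,0,0],"angular":[0,0,0.137]},{"fingers":50,"delta_pos":[0,0,0],"angular":[0,0,0.137]},{"fingers":50,"delta_pos":[0,0,0],"angular":[0,0,0.137]},{"fingers":50,"delta_pos":[0,0,0],"angular":[0,0,0.137]},{"fingers":50,"delta_pos":[0,0,0],"angular":[0,0,0.137]},{"fingers":50,"delta_pos":[0,0,0],"angular":[0,0,0.136]},{"fingers":50,"delta_pos":[0,0,0],"angular":[0,0,0]},{"fingers":50,"delta_pos":[0,0,0],"angular":[0,0,0]}]'
python3 - <<'E'
from h import *
im,p=wrist('w11'); goto(.5615,-.0023,.116,-64.75); print(tool()[0])
im8=cv2.imread('pics/w8.png')
# edges on the row of the keyway in the crop around the held ring: grey profile
g=cv2.cvtColor(im,cv2.COLOR_BGR2GRAY); g8=cv2.cvtColor(im8,cv2.COLOR_BGR2GRAY)
print('w8 row254',g8[254,255:305]); print('w11')
for r in (248,252,256): print(r,g[r,255:305])
print('col278',g[225:350,278])
E
```

```text
clock: 21.35
tcp_pos: [0.5606, -0.0045, 0.1748]
orientation: [0.0, 0.669, 0.743, 0.0]
wrist_force: [0.0, -0.9, -2.2]
finger_gap: 0.0568
clock: 22.45
tcp_pos: [0.5609, -0.0029, 0.1743]
orientation: [-0.0, 0.975, 0.221, 0.0]
wrist_force: [-0.5, 0.5, -2.2]
finger_gap: 0.0566
shift mm [ 0.8068 -0.2105 58.2044]
tilt fix [-0.0001 -0.0001 -0.    ]
cur yaw -64.46735012264192 turn about tool z rad 0.004933170990256708 alt -3.136659482599536 j6 2.547685507079331
[ 0.5609 -0.0028  0.1742]
w8 row254 [255 255 255 255 255 254 254 254 254 252 239 194 143 120 115 115 114 115
 116 117 118 117 116 117 117 116 117 119 114 117 118 117 117 122 146 204
 244 253 254 254 254 254 254 254 255 255 255 254 254 254]
w11
248 [244 247 249 248 247 245 244 243 241 230 202 162 139 132 127 121 120 120
 120 121 120 119 120 120 121 121 120 120 121 121 120 122 120 122 144 192
 229 239 242 242 242 242 242 241 241 241 241 241 241 241]
252 [242 244 248 251 252 250 247 244 241 230 196 152 123 115 111 111 111 110
 112 111 113 113 112 112 115 112 112 110 113 110 112 111 112 118 142 184
 227 239 242 243 243 243 242 241 241 241 241 241 241 241]
256 [242 242 244 246 250 253 253 249 242 227 191 153 122 113 111 110 111 111
 113 111 113 112 110 112 112 113 113 112 111 112 111 111 114 114 133 177
 224 239 243 243 244 243 242 240 240 241 240 241 242 241]
col278 [158 191 229 240 243 243 243 242 242 241 241 241 241 240 240 240 240 239
 239 238 231 199 150 120 114 115 113 112 112 113 112 112 113 111 111 111
 110 112 112 110 112 112 111 109 111 108 101  88  73  70  70  69  67  70
  69  70  70  69  76 107 168 218 235 239 240 241 241 242 241 241 240 236
 230 222 202 171 155 149 140 122 107 100  99  99  98 101 100 100 105 112
 119 119 115 115 124 128 130 129 129 128 129 129 129 129 128 128 129 126
 127 128 126 125 126 126 126 126 125 127 124 118 112 109 108 108 109]
```

```bash
python3 - <<'E'
from h import *
im=cv2.imread('pics/w11.png');p=np.load('pics/w11.npy',allow_pickle=True).item(); t,r=tool()
z=.0107
for n,u in [('far',(278,226.2)),('kwend',(277.7,246.5)),('kwL',(265.5,252)),('kwR',(289.8,252))]: print(n,inhand(p,t,r,z,u,0))
# lateral extremes of the ring: row profile of widest
g=cv2.cvtColor(im,cv2.COLOR_BGR2GRAY)
print(g[275,205:230],g[275,325:350])
print(g[345:400:2,278])
X=plane(p,proj(p,[.5733,.0033,.102]),.102); print(proj(p,X))
u=proj(p,X).astype(int); print('key area',g[u[1]-12:u[1]+8:2,u[0]-14:u[0]+14])
E
```

```text
far [29.7607  0.3578]
kwend [20.4861  0.2294]
kwL [17.9097 -5.0867]
kwR [17.9125  5.5011]
[134 111  77  53  41  39  38  39  56 125 198 232 239 240 242 243 243 243
 242 242 243 242 242 241 240] [242 242 242 242 242 242 242 241 241 241 241 239 231 202 159 130 102  71
  47  41  39  41  45  62  93]
[112 108 109 106 108 106 108 106 107 107 106 106 108 104 104 105 104  69
  31  27  27  26  26  26  26  25  27  25]
[277.2269 209.706 ]
key area [[254 254 251 239 207 158 127 119 128 138 146 148 147 147 146 147 146 148
  144 137 133 137 143 158 191 225 243 252]
 [252 244 222 177 137 118 113 118 130 143 146 148 147 146 147 148 148 147
  144 138 136 142 147 148 154 170 198 231]
 [234 200 153 126 114 111 113 123 146 159 161 156 153 156 157 159 157 156
  154 144 137 142 146 148 149 145 149 165]
 [192 149 123 114 110 112 117 138 177 206 216 217 218 217 216 216 215 215
  205 185 159 146 148 148 145 145 143 142]
 [145 124 118 118 120 121 125 141 178 213 231 238 239 240 240 240 239 236
  225 193 157 144 146 148 148 146 143 140]
 [127 116 119 123 127 129 133 143 175 213 235 242 243 244 244 244 243 239
  225 191 153 139 144 148 146 144 144 144]
 [133 119 121 124 128 131 133 143 176 215 236 243 244 244 244 244 243 238
  222 186 148 135 142 148 148 145 144 142]
 [129 117 120 126 140 152 158 161 187 223 238 243 244 244 243 242 240 234
  218 183 153 149 161 165 160 150 146 142]
 [124 117 121 130 155 177 182 178 193 224 237 240 238 236 239 241 240 234
  217 182 149 159 190 208 204 186 167 151]
 [120 120 125 130 133 137 135 140 157 180 200 200 181 171 182 197 203 203
  194 175 155 159 183 211 225 224 212 189]]
```

```bash
python3 -m pendant '[{"fingers":50,"delta_pos":[0.8,-0.4,10],"angular":[0,0,0.005]},{"fingers":50,"delta_pos":[0,0,20],"angular":[0,0,0]},{"fingers":50,"delta_pos":[0,0,20],"angular":[0,0,0]},{"fingers":50,"delta_pos":[0,0,10],"angular":[0,0,0]},{"fingers":50,"delta_pos":[0,0,5],"angular":[0,0,0]},{"fingers":50,"delta_pos":[0,0,5],"angular":[0,0,0]},{"fingers":50,"delta_pos":[0,0,5],"angular":[0,0,0]},{"fingers":50,"delta_pos":[0,0,5],"angular":[0,0,0]},{"fingers":50,"delta_pos":[0,0,0],"angular":[0,0,0]},{"fingers":50,"delta_pos":[0,0,0],"angular":[0,0,0]}]'
```

```text
clock: 23.5
tcp_pos: [0.5614, -0.0022, 0.094]
orientation: [-0.0, 0.976, 0.217, -0.0]
wrist_force: [-0.0, -0.8, -1.8]
finger_gap: 0.0566
```

```bash
python3 -m pendant '[{"fingers":50,"delta_pos":[0,0,10],"angular":[0,0,0]},{"fingers":50,"delta_pos":[0,0,10],"angular":[0,0,0]},{"fingers":50,"delta_pos":[0,0,8],"angular":[0,0,0]},{"fingers":50,"delta_pos":[0,0,5],"angular":[0,0,0]},{"fingers":50,"delta_pos":[0,0,2],"angular":[0,0,0]},{"fingers":50,"delta_pos":[0,0,0],"angular":[0,0,0]},{"fingers":50,"delta_pos":[0,0,0],"angular":[0,0,0]}]'
```

```text
clock: 24.2
tcp_pos: [0.5615, -0.0022, 0.059]
orientation: [-0.0, 0.976, 0.217, -0.0]
wrist_force: [-0.2, 0.4, -1.3]
finger_gap: 0.0568
```

```bash
python3 -m pendant '[{"fingers":50,"delta_pos":[0,0,1.5],"angular":[0,0,0]},{"fingers":70,"delta_pos":[0,0,0],"angular":[0,0,0]},{"fingers":75,"delta_pos":[0,0,0],"angular":[0,0,0]},{"fingers":75,"delta_pos":[0,0,-10],"angular":[0,0,0]},{"fingers":75,"delta_pos":[0,0,-45],"angular":[0,0,0]},{"fingers":75,"delta_pos":[0,0,-45],"angular":[0,0,0]},{"fingers":75,"delta_pos":[-5.2,-38.7,0],"angular":[0,0,0]},{"fingers":75,"delta_pos":[-5.2,-38.7,0],"angular":[0,0,0]},{"fingers":75,"delta_pos":[-5.2,-38.7,0],"angular":[0,0,0]},{"fingers":75,"delta_pos":[-5.2,-38.7,0],"angular":[0,0,0]},{"fingers":75,"delta_pos":[-5.2,-38.7,0],"angular":[0,0,0]},{"fingers":75,"delta_pos":[-5.2,-38.7,0],"angular":[0,0,0]}]'
python3 -m pendant '[{"fingers":75,"delta_pos":[0,0,0],"angular":[0,0,-0.142]},{"fingers":75,"delta_pos":[0,0,0],"angular":[0,0,-0.142]},{"fingers":75,"delta_pos":[0,0,0],"angular":[0,0,-0.142]},{"fingers":75,"delta_pos":[0,0,0],"angular":[0,0,-0.142]},{"fingers":75,"delta_pos":[0,0,0],"angular":[0,0,-0.142]},{"fingers":75,"delta_pos":[0,0,0],"angular":[0,0,-0.142]},{"fingers":75,"delta_pos":[0,0,0],"angular":[0,0,-0.142]},{"fingers":75,"delta_pos":[0,0,0],"angular":[0,0,-0.142]},{"fingers":75,"delta_pos":[0,0,0],"angular":[0,0,-0.142]},{"fingers":75,"delta_pos":[0,0,0],"angular":[0,0,-0.142]},{"fingers":75,"delta_pos":[0,0,0],"angular":[0,0,-0.142]},{"fingers":75,"delta_pos":[0,0,0],"angular":[0,0,-0.142]}]'
python3 -m pendant '[{"fingers":75,"delta_pos":[0,0,0],"angular":[0,0,-0.138]},{"fingers":75,"delta_pos":[0,0,0],"angular":[0,0,0]},{"fingers":75,"delta_pos":[0,0,0],"angular":[0,0,0]}]'
python3 - <<'E'
from h import *
im,p=wrist('w12'); a=ring2(im,p,.012,(.434,.1945),30); print(a)
p6=np.load('pics/w6.npy',allow_pickle=True).item(); print(tri(p6,(161.5,227.82),p,a['px']))
u=a['px'].astype(int); print('bgr',im[u[1],u[0]-25],im[u[1],u[0]+25])
goto(*a['c']/1000,0,a['yaw']-90)
T=env.read_camera('top');cv2.imwrite('pics/t12.png',T);q=env.camera_params('top')
for c,h in rings(T):
    if h is not None and 250<cv2.contourArea(c)<600: print(cen(c),plane(q,cen(c),.006)[:2])
E
```

```text
clock: 25.4
tcp_pos: [0.434, 0.1961, 0.1586]
orientation: [-0.0, 0.976, 0.217, 0.001]
wrist_force: [0.6, 0.6, 0.1]
finger_gap: 0.075
clock: 26.6
tcp_pos: [0.4349, 0.195, 0.1585]
orientation: [0.0, 0.477, 0.879, 0.0]
wrist_force: [-0.2, -0.8, -0.5]
finger_gap: 0.0749
clock: 26.9
tcp_pos: [0.4349, 0.195, 0.1581]
orientation: [0.0, 0.419, 0.908, 0.0]
wrist_force: [-0.9, -0.2, 0.2]
finger_gap: 0.0751
{'c': array([434.1662, 194.909 ]), 'D': np.float64(61.137161322135896), 'rms': np.float64(0.5219796440317929), 'yaw': np.float64(133.97803274050665), 'n': 19, 'rmax': np.float64(21.15140243794231), 'px': array([277.2975, 201.9689])}
(array([0.4339, 0.1952, 0.0135]), np.float64(4.96097798074577e-05))
bgr [255 255 255] [255 255 255]
shift mm [  0.3274  -0.5756 157.9414]
tilt fix [ 0.0004 -0.0002  0.    ]
cur yaw 40.47099828311262 turn about tool z rad -0.061209298262418575 alt 3.080383355327375 j6 1.1170914897595356
[355.3974 284.7149] [ 0.4285 -0.1668]
[418.0003 281.8482] [ 0.4358 -0.3193]
[370.678  231.0629] [ 0.5602 -0.2068]
```

```bash
python3 -m pendant '[{"fingers":75,"delta_pos":[0.3,-0.6,0],"angular":[0,0,-0.061]},{"fingers":75,"delta_pos":[0,0,35],"angular":[0,0,0]},{"fingers":75,"delta_pos":[0,0,0],"angular":[0,0,0]},{"fingers":75,"delta_pos":[0,0,0],"angular":[0,0,0]}]'
python3 - <<'E'
from h import *
im,p=wrist('w13'); a=ring2(im,p,.012,(.434,.1945),30); print(a); goto(*a['c']/1000,0,a['yaw']-90)
E
```

```text
clock: 27.4
tcp_pos: [0.4331, 0.1946, 0.1223]
orientation: [-0.001, 0.39, 0.921, -0.001]
wrist_force: [-0.1, 0.2, 0.1]
finger_gap: 0.0745
{'c': array([434.2548, 194.8748]), 'D': np.float64(60.99158634669154), 'rms': np.float64(0.5568662740515844), 'yaw': np.float64(134.74852187568004), 'n': 23, 'rmax': np.float64(21.04322315204297), 'px': array([279.6446, 214.2452])}
shift mm [ -0.1711   0.3355 123.0707]
tilt fix [-0.0005 -0.0006  0.    ]
cur yaw 44.079724966337814 turn about tool z rad -0.011672708095184005 alt 3.1299199454946094 j6 1.0540737459951874
```

```bash
python3 -m pendant '[{"fingers":75,"delta_pos":[-0.1,0.3,40],"angular":[0,0,-0.006]},{"fingers":75,"delta_pos":[0,0,40],"angular":[0,0,0]},{"fingers":75,"delta_pos":[0,0,25],"angular":[0,0,0]},{"fingers":75,"delta_pos":[0,0,12],"angular":[0,0,0]},{"fingers":75,"delta_pos":[0,0,6],"angular":[0,0,0]},{"fingers":75,"delta_pos":[0,0,0],"angular":[0,0,0]},{"fingers":75,"delta_pos":[0,0,0],"angular":[0,0,0]}]'
python3 -m pendant '[{"fingers":50,"delta_pos":[0,0,0],"angular":[0,0,0]},{"fingers":50,"delta_pos":[0,0,0],"angular":[0,0,0]},{"fingers":50,"delta_pos":[0,0,0],"angular":[0,0,0]},{"fingers":50,"delta_pos":[0,0,0],"angular":[0,0,0]},{"fingers":50,"delta_pos":[0,0,0],"angular":[0,0,0]},{"fingers":50,"delta_pos":[0,0,0],"angular":[0,0,0]}]' 60
python3 -m pendant '[{"fingers":50,"delta_pos":[0,0,-15],"angular":[0,0,0]},{"fingers":50,"delta_pos":[0,0,-35],"angular":[0,0,0]},{"fingers":50,"delta_pos":[0,0,-45],"angular":[0,0,0]},{"fingers":50,"delta_pos":[0,0,-45],"angular":[0,0,0]},{"fingers":50,"delta_pos":[0,0,-35],"angular":[0,0,0]},{"fingers":50,"delta_pos":[-38.3,-7.9,0],"angular":[0,0,0]},{"fingers":50,"delta_pos":[-38.3,-7.9,0],"angular":[0,0,0]},{"fingers":50,"delta_pos":[-38.3,-7.9,0],"angular":[0,0,0]},{"fingers":50,"delta_pos":[-38.3,-7.9,0],"angular":[0,0,0]},{"fingers":50,"delta_pos":[-38.3,-7.9,0],"angular":[0,0,0]},{"fingers":50,"delta_pos":[-38.3,-7.9,0],"angular":[0,0,0]}]'
python3 -m pendant '[{"fingers":50,"delta_pos":[0,0,0],"angular":[0,0,0.1465]},{"fingers":50,"delta_pos":[0,0,0],"angular":[0,0,0.1465]},{"fingers":50,"delta_pos":[0,0,0],"angular":[0,0,0.1465]},{"fingers":50,"delta_pos":[0,0,0],"angular":[0,0,0.1465]},{"fingers":50,"delta_pos":[0,0,0],"angular":[0,0,0.1465]},{"fingers":50,"delta_pos":[0,0,0],"angular":[0,0,0.1465]},{"fingers":50,"delta_pos":[0,0,0],"angular":[0,0,0.1465]},{"fingers":50,"delta_pos":[0,0,0],"angular":[0,0,0.1465]},{"fingers":50,"delta_pos":[0,0,0],"angular":[0,0,0.1465]},{"fingers":50,"delta_pos":[0,0,0],"angular":[0,0,0.1465]},{"fingers":50,"delta_pos":[0,0,0],"angular":[0,0,0.1465]},{"fingers":50,"delta_pos":[0,0,0],"angular":[0,0,0.1465]}]'
python3 -m pendant '[{"fingers":50,"delta_pos":[0,0,0],"angular":[0,0,0.1465]},{"fingers":50,"delta_pos":[0,0,0],"angular":[0,0,0]},{"fingers":50,"delta_pos":[0,0,0],"angular":[0,0,0]}]'
cat >> h.py <<'E'
def edges(v,a,b,thr):
    """subpixel falling/rising crossings of thr along profile v from a to b"""
    s=v[a:b].astype(float)-thr; return [(round(a+i+s[i]/(s[i]-s[i+1]),1),'down' if s[i]>0 else 'up') for i in range(len(s)-1) if s[i]*s[i+1]<0]
def held(im,p,z,thr=175):
    t,r=tool(); g=cv2.cvtColor(im,cv2.COLOR_BGR2GRAY)
    for row in (249,252,256): 
        e=edges(g[row],250,310,thr); print('row',row,e,[inhand(p,t,r,z,(x,row),0).round(2) for x,_ in e])
    e=edges(g[:,278],215,265,thr); print('col',e,[inhand(p,t,r,z,(278,x),0).round(2) for x,_ in e])
E
python3 - <<'E'
from h import *
im,p=wrist('w14'); goto(.5615,-.0023,.116,-64.75); held(im,p,.0107)
E
```

```text
clock: 28.15
tcp_pos: [0.4354, 0.1952, 0.0006]
orientation: [0.001, 0.387, 0.922, 0.001]
wrist_force: [1.1, 0.4, -0.7]
finger_gap: 0.0751
clock: 28.75
tcp_pos: [0.4354, 0.1953, 0.0013]
orientation: [0.001, 0.387, 0.922, 0.001]
wrist_force: [-1.6, -0.4, 9.6]
finger_gap: 0.0568
clock: 29.85
tcp_pos: [0.562, -0.0037, 0.1749]
orientation: [-0.0, 0.387, 0.922, 0.0]
wrist_force: [0.8, 1.1, -1.2]
finger_gap: 0.0565
clock: 31.05
tcp_pos: [0.5612, -0.0023, 0.1747]
orientation: [-0.0, 0.958, 0.287, -0.0]
wrist_force: [-0.0, 1.1, -1.3]
finger_gap: 0.0566
clock: 31.35
tcp_pos: [0.5614, -0.0023, 0.1746]
orientation: [-0.0, 0.975, 0.221, -0.0]
wrist_force: [-0.4, 0.9, -2.0]
finger_gap: 0.0569
shift mm [ 0.1505  0.0968 58.503 ]
tilt fix [-0.0003  0.0003  0.    ]
cur yaw -64.47951358784255 turn about tool z rad 0.004720878474053974 alt -3.1368717751157393 j6 2.5490156584107084
row 249 [(np.float64(265.8), 'down'), (np.float64(270.7), 'up'), (np.float64(276.5), 'down'), (np.float64(290.0), 'up')] [array([19.33, -4.94]), array([19.33, -2.81]), array([19.33, -0.29]), array([19.34,  5.57])]
row 252 [(np.float64(265.8), 'down'), (np.float64(290.1), 'up')] [array([17.93, -4.96]), array([17.93,  5.63])]
row 256 [(np.float64(265.5), 'down'), (np.float64(290.1), 'up')] [array([16.04, -5.11]), array([16.04,  5.65])]
col [(np.float64(216.2), 'down'), (np.float64(223.8), 'up'), (np.float64(247.3), 'down')] [array([34.21,  0.35]), array([30.85,  0.35]), array([20.13,  0.36])]
```

```bash
python3 -m pendant '[{"fingers":50,"delta_pos":[-0.1,-0.2,10],"angular":[0,0,0.005]},{"fingers":50,"delta_pos":[0,0,20],"angular":[0,0,0]},{"fingers":50,"delta_pos":[0,0,20],"angular":[0,0,0]},{"fingers":50,"delta_pos":[0,0,10],"angular":[0,0,0]},{"fingers":50,"delta_pos":[0,0,5],"angular":[0,0,0]},{"fingers":50,"delta_pos":[0,0,5],"angular":[0,0,0]},{"fingers":50,"delta_pos":[0,0,5],"angular":[0,0,0]},{"fingers":50,"delta_pos":[0,0,5],"angular":[0,0,0]},{"fingers":50,"delta_pos":[0,0,0],"angular":[0,0,0]},{"fingers":50,"delta_pos":[0,0,0],"angular":[0,0,0]}]'
```

```text
clock: 32.4
tcp_pos: [0.5613, -0.0022, 0.0945]
orientation: [-0.0, 0.976, 0.217, -0.0]
wrist_force: [-0.3, 0.3, -1.1]
finger_gap: 0.0565
```

```bash
python3 -m pendant '[{"fingers":50,"delta_pos":[0,0,10],"angular":[0,0,0]},{"fingers":50,"delta_pos":[0,0,8],"angular":[0,0,0]},{"fingers":50,"delta_pos":[0,0,4],"angular":[0,0,0]},{"fingers":50,"delta_pos":[0,0,1],"angular":[0,0,0]},{"fingers":50,"delta_pos":[0,0,1],"angular":[0,0,0]},{"fingers":50,"delta_pos":[0,0,0.5],"angular":[0,0,0]},{"fingers":50,"delta_pos":[0,0,0],"angular":[0,0,0]}]'
python3 -m pendant '[{"fingers":70,"delta_pos":[0,0,0],"angular":[0,0,0]},{"fingers":75,"delta_pos":[0,0,0],"angular":[0,0,0]},{"fingers":75,"delta_pos":[0,0,-10],"angular":[0,0,0]},{"fingers":75,"delta_pos":[0,0,-45],"angular":[0,0,0]},{"fingers":75,"delta_pos":[0,0,-35],"angular":[0,0,0]},{"fingers":75,"delta_pos":[-35.6,33.3,0],"angular":[0,0,0]},{"fingers":75,"delta_pos":[-35.6,33.3,0],"angular":[0,0,0]},{"fingers":75,"delta_pos":[-35.6,33.3,0],"angular":[0,0,0]},{"fingers":75,"delta_pos":[-35.6,33.3,0],"angular":[0,0,0]},{"fingers":75,"delta_pos":[-35.6,33.3,0],"angular":[0,0,0]},{"fingers":75,"delta_pos":[-35.6,33.3,0],"angular":[0,0,0]},{"fingers":75,"delta_pos":[-35.6,33.3,0],"angular":[0,0,0]}]'
python3 -m pendant '[{"fingers":75,"delta_pos":[0,0,0],"angular":[0,0,-0.149]},{"fingers":75,"delta_pos":[0,0,0],"angular":[0,0,-0.149]},{"fingers":75,"delta_pos":[0,0,0],"angular":[0,0,-0.149]},{"fingers":75,"delta_pos":[0,0,0],"angular":[0,0,-0.149]},{"fingers":75,"delta_pos":[0,0,0],"angular":[0,0,-0.149]},{"fingers":75,"delta_pos":[0,0,0],"angular":[0,0,-0.149]},{"fingers":75,"delta_pos":[0,0,0],"angular":[0,0,-0.149]},{"fingers":75,"delta_pos":[0,0,0],"angular":[0,0,-0.149]},{"fingers":75,"delta_pos":[0,0,0],"angular":[0,0,0]},{"fingers":75,"delta_pos":[0,0,0],"angular":[0,0,0]}]'
python3 - <<'E'
from h import *
im,p=wrist('w15'); a=ring2(im,p,.012,(.4355,-.319),30); print(a)
u=a['px'].astype(int); print('bgr',im[u[1],u[0]-25],im[u[1],u[0]+25])
if a['yaw'] is not None: goto(*a['c']/1000,0,a['yaw']-90)
E
```

```text
clock: 33.1
tcp_pos: [0.5614, -0.0022, 0.07]
orientation: [-0.0, 0.976, 0.217, -0.0]
wrist_force: [-0.5, -0.1, -1.6]
finger_gap: 0.0563
clock: 34.3
tcp_pos: [0.4335, -0.3208, 0.1611]
orientation: [0.001, 0.976, 0.217, 0.0]
wrist_force: [0.1, -0.2, 0.7]
finger_gap: 0.0749
clock: 35.3
tcp_pos: [0.4344, -0.3191, 0.1605]
orientation: [0.0, 0.687, 0.726, -0.0]
wrist_force: [0.3, -0.5, -0.2]
finger_gap: 0.075
{'c': array([ 436.7081, -321.2767]), 'D': np.float64(60.47153313677273), 'rms': np.float64(0.5318219421948813), 'yaw': np.float64(-101.62086586262747), 'n': 18, 'rmax': np.float64(21.224519322406778), 'px': array([280.2136, 204.1299])}
bgr [156 159 160] [198 201 202]
shift mm [ -2.3218   2.2075 160.3553]
tilt fix [-0.      0.0003  0.    ]
cur yaw 3.1810869519139753 turn about tool z rad 0.2583428123385897 alt -2.8832498412512035 j6 0.7329329449490622
```

```bash
python3 -m pendant '[{"fingers":75,"delta_pos":[-2.3,2.2,20],"angular":[0,0,0]},{"fingers":75,"delta_pos":[0,0,18],"angular":[0,0,0.129]},{"fingers":75,"delta_pos":[0,0,0],"angular":[0,0,0.129]},{"fingers":75,"delta_pos":[0,0,0],"angular":[0,0,0]},{"fingers":75,"delta_pos":[0,0,0],"angular":[0,0,0]}]'
python3 - <<'E'
from h import *
im,p=wrist('w16'); a=ring2(im,p,.012,(.4367,-.3213),30); print(a)
p15=np.load('pics/w15.npy',allow_pickle=True).item(); print(tri(p15,(280.21,204.13),p,a['px']))
goto(*a['c']/1000,0,a['yaw']-90)
u=a['px'].astype(int);cv2.imwrite('pics/w16c.png',cv2.resize(im[u[1]-60:u[1]+60,u[0]-60:u[0]+60],(360,360)))
E
```

```text
clock: 35.85
tcp_pos: [0.4368, -0.3213, 0.1222]
orientation: [0.0, 0.773, 0.634, -0.0]
wrist_force: [0.4, -0.6, -0.5]
finger_gap: 0.0745
{'c': array([ 436.686 , -321.2193]), 'D': np.float64(60.26399425619609), 'rms': np.float64(0.6262205862666946), 'yaw': np.float64(-100.50378993872857), 'n': 23, 'rmax': np.float64(20.66608164210345), 'px': array([277.6663, 213.3585])}
(array([ 0.4367, -0.3212,  0.012 ]), np.float64(5.881210795495746e-05))
shift mm [  0.1484  -0.2019 122.3362]
tilt fix [ 0.0002  0.0004 -0.    ]
cur yaw -11.329967206587845 turn about tool z rad -0.014419513529275297 alt 3.127173140060518 j6 0.9863761749014041
```

View pics/w16c.png

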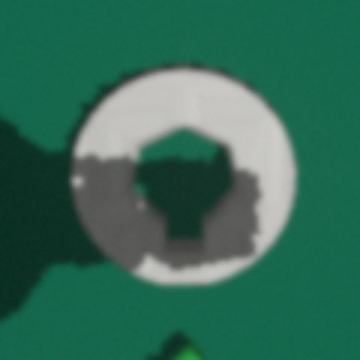

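```bash
python3 -m pendant '[{"fingers":75,"delta_pos":[0.1,-0.2,40],"angular":[0,0,-0.01]},{"fingers":75,"delta_pos":[0,0,40],"angular":[0,0,0]},{"fingers":75,"delta_pos":[0,0,25],"angular":[0,0,0]},{"fingers":75,"delta_pos":[0,0,12],"angular":[0,0,0]},{"fingers":75,"delta_pos":[0,0,5],"angular":[0,0,0]},{"fingers":75,"delta_pos":[0,0,0],"angular":[0,0,0]},{"fingers":75,"delta_pos":[0,0,0],"angular":[0,0,0]}]'
python3 -m pendant '[{"fingers":50,"delta_pos":[0,0,0],"angular":[0,0,0]},{"fingers":50,"delta_pos":[0,0,0],"angular":[0,0,0]},{"fingers":50,"delta_pos":[0,0,0],"angular":[0,0,0]},{"fingers":50,"delta_pos":[0,0,0],"angular":[0,0,0]},{"fingers":50,"delta_pos":[0,0,0],"angular":[0,0,0]},{"fingers":50,"delta_pos":[0,0,0],"angular":[0,0,0]}]' 60
python3 -m pendant '[{"fingers":50,"delta_pos":[0,0,-15],"angular":[0,0,0]},{"fingers":50,"delta_pos":[0,0,-35],"angular":[0,0,0]},{"fingers":50,"delta_pos":[0,0,-45],"angular":[0,0,0]},{"fingers":50,"delta_pos":[0,0,-45],"angular":[0,0,0]},{"fingers":50,"delta_pos":[42.1,7.9,-25],"angular":[0,0,0]},{"fingers":50,"delta_pos":[42.1,7.9,-10],"angular":[0,0,0]},{"fingers":50,"delta_pos":[42.1,7.9,0],"angular":[0,0,0]},{"fingers":50,"delta_pos":[42.1,7.9,0],"angular":[0,0,0]},{"fingers":50,"delta_pos":[42.1,7.9,0],"angular":[0,0,0]},{"fingers":50,"delta_pos":[42.1,7.9,0],"angular":[0,0,0]},{"fingers":50,"delta_pos":[42.1,7.9,0],"angular":[0,0,0]},{"fingers":50,"delta_pos":[42.1,7.9,0],"angular":[0,0,0]}]'
python3 -m pendant '[{"fingers":50,"delta_pos":[0,0,0],"angular":[0,0,-0.1467]},{"fingers":50,"delta_pos":[0,0,0],"angular":[0,0,-0.1467]},{"fingers":50,"delta_pos":[0,0,0],"angular":[0,0,-0.1467]},{"fingers":50,"delta_pos":[0,0,0],"angular":[0,0,-0.1467]},{"fingers":50,"delta_pos":[0,0,0],"angular":[0,0,-0.1467]},{"fingers":50,"delta_pos":[0,0,0],"angular":[0,0,-0.1467]},{"fingers":50,"delta_pos":[0,0,0],"angular":[0,0,-0.1467]},{"fingers":50,"delta_pos":[0,0,0],"angular":[0,0,-0.1467]},{"fingers":50,"delta_pos":[0,0,0],"angular":[0,0,-0.1467]},{"fingers":50,"delta_pos":[0,0,0],"angular":[0,0,-0.1467]},{"fingers":50,"delta_pos":[0,0,0],"angular":[0,0,-0.1467]},{"fingers":50,"delta_pos":[0,0,0],"angular":[0,0,-0.1467]}]'
python3 -m pendant '[{"fingers":50,"delta_pos":[0,0,0],"angular":[0,0,-0.1467]},{"fingers":50,"delta_pos":[0,0,0],"angular":[0,0,-0.1467]},{"fingers":50,"delta_pos":[0,0,0],"angular":[0,0,-0.1467]},{"fingers":50,"delta_pos":[0,0,0],"angular":[0,0,0]},{"fingers":50,"delta_pos":[0,0,0],"angular":[0,0,0]}]'
python3 - <<'E'
from h import *
im,p=wrist('w17'); goto(.5615,-.0023,.116,115.25); t,r=tool(); print(t)
g=cv2.cvtColor(im,cv2.COLOR_BGR2GRAY); print('col',g[215:350,278].tolist())
E
```

```text
clock: 36.6
tcp_pos: [0.4373, -0.3218, 0.0012]
orientation: [0.001, 0.771, 0.637, -0.0]
wrist_force: [0.3, -1.0, 0.7]
finger_gap: 0.075
clock: 37.2
tcp_pos: [0.4373, -0.3218, 0.0019]
orientation: [0.001, 0.771, 0.637, 0.0]
wrist_force: [-1.1, 2.0, 8.3]
finger_gap: 0.0566
clock: 38.4
tcp_pos: [0.5623, -0.0003, 0.1756]
orientation: [0.0, 0.771, 0.637, 0.0]
wrist_force: [-0.1, -0.7, -1.9]
finger_gap: 0.0565
clock: 39.6
tcp_pos: [0.5618, -0.002, 0.1753]
orientation: [0.0, -0.003, 1.0, 0.0]
wrist_force: [-0.7, 1.2, -0.9]
finger_gap: 0.0563
clock: 40.1
tcp_pos: [0.5619, -0.002, 0.1752]
orientation: [0.0, -0.217, 0.976, 0.0]
wrist_force: [-0.4, -0.4, -1.9]
finger_gap: 0.0563
shift mm [ 0.4202 -0.0927 59.0647]
tilt fix [ 0.0003 -0.0001 -0.    ]
cur yaw 115.05787291470529 turn about tool z rad -0.003353250220652749 alt 3.1382394033691403 j6 -0.5839342081056039
[ 0.5619 -0.002   0.1751]
col [118, 109, 101, 100, 101, 100, 99, 106, 116, 125, 129, 130, 128, 129, 128, 131, 129, 130, 130, 130, 129, 131, 127, 128, 129, 131, 130, 130, 129, 130, 131, 131, 131, 130, 129, 128, 130, 130, 136, 156, 189, 212, 218, 219, 218, 218, 218, 219, 219, 221, 221, 221, 220, 219, 220, 219, 213, 196, 160, 129, 115, 112, 114, 113, 113, 113, 113, 113, 112, 113, 115, 115, 115, 115, 115, 113, 114, 113, 114, 114, 114, 113, 113, 115, 113, 114, 115, 114, 115, 115, 115, 114, 114, 116, 114, 113, 110, 105, 104, 103, 103, 101, 102, 104, 104, 102, 102, 102, 115, 163, 214, 234, 237, 238, 238, 239, 239, 239, 238, 239, 239, 240, 241, 241, 238, 222, 178, 134, 114, 111, 111, 111, 111, 111, 110]
```

```bash
python3 - <<'E'
from h import *
im=cv2.imread('pics/w17.png');p=np.load('pics/w17.npy',allow_pickle=True).item(); t,r=tool(); z=.0101
g=cv2.cvtColor(im,cv2.COLOR_BGR2GRAY)
for row in (308,312,316,320):
    e=edges(g[row],245,315,160); print(row,e,[inhand(p,t,r,z,(x,row),0).round(2) for x,_ in e])
for v in (341.1,323.9,273,254.3,222.6): print(v,inhand(p,t,r,z,(278,v),0))
print(g[316,255:302].tolist())
E
```

```text
308 [(np.float64(263.3), 'down'), (np.float64(292.1), 'up')] [array([-10.22,  -7.08]), array([-10.24,   6.24])]
312 [(np.float64(266.2), 'down'), (np.float64(289.2), 'up')] [array([-12.35,  -5.76]), array([-12.36,   4.92])]
316 [(np.float64(266.7), 'down'), (np.float64(289.1), 'up')] [array([-14.48,  -5.55]), array([-14.5 ,   4.89])]
320 [(np.float64(266.8), 'down'), (np.float64(288.9), 'up')] [array([-16.64,  -5.53]), array([-16.65,   4.82])]
341.1 [-28.3158  -0.2934]
323.9 [-18.7651  -0.2868]
273 [ 7.6138 -0.2687]
254.3 [16.6564 -0.2625]
222.6 [31.2645 -0.2525]
[241, 241, 240, 241, 241, 242, 242, 242, 243, 239, 229, 194, 142, 113, 103, 102, 101, 102, 101, 104, 103, 102, 102, 101, 103, 103, 103, 102, 102, 103, 101, 102, 103, 117, 155, 204, 236, 250, 254, 254, 253, 247, 244, 243, 242, 242, 241]
```

```bash
python3 -m pendant '[{"fingers":50,"delta_pos":[-0.6,0.1,10],"angular":[0,0,-0.003]},{"fingers":50,"delta_pos":[0,0,20],"angular":[0,0,0]},{"fingers":50,"delta_pos":[0,0,20],"angular":[0,0,0]},{"fingers":50,"delta_pos":[0,0,10],"angular":[0,0,0]},{"fingers":50,"delta_pos":[0,0,5],"angular":[0,0,0]},{"fingers":50,"delta_pos":[0,0,4],"angular":[0,0,0]},{"fingers":50,"delta_pos":[0,0,3],"angular":[0,0,0]},{"fingers":50,"delta_pos":[0,0,3],"angular":[0,0,0]},{"fingers":50,"delta_pos":[0,0,0],"angular":[0,0,0]},{"fingers":50,"delta_pos":[0,0,0],"angular":[0,0,0]}]'
```

```text
clock: 41.15
tcp_pos: [0.5626, -0.0017, 0.1002]
orientation: [0.0, -0.22, 0.976, 0.0]
wrist_force: [0.7, -0.1, -1.1]
finger_gap: 0.0564
```

```bash
python3 -m pendant '[{"fingers":50,"delta_pos":[0,0,5],"angular":[0,0,0]},{"fingers":50,"delta_pos":[0,0,5],"angular":[0,0,0]},{"fingers":50,"delta_pos":[0,0,4],"angular":[0,0,0]},{"fingers":50,"delta_pos":[0,0,2],"angular":[0,0,0]},{"fingers":50,"delta_pos":[0,0,1.5],"angular":[0,0,0]},{"fingers":50,"delta_pos":[0,0,0],"angular":[0,0,0]},{"fingers":50,"delta_pos":[0,0,0],"angular":[0,0,0]}]'
```

```text
clock: 41.85
tcp_pos: [0.5625, -0.0017, 0.0824]
orientation: [-0.0, -0.22, 0.976, 0.0]
wrist_force: [0.6, -0.4, -2.0]
finger_gap: 0.0566
```

```bash
python3 -m pendant '[{"fingers":50,"delta_pos":[0,0,0.5],"angular":[0,0,0]},{"fingers":70,"delta_pos":[0,0,0],"angular":[0,0,0]},{"fingers":75,"delta_pos":[0,0,0],"angular":[0,0,0]},{"fingers":75,"delta_pos":[0,0,-10],"angular":[0,0,0]},{"fingers":75,"delta_pos":[0,0,-35],"angular":[0,0,0]},{"fingers":75,"delta_pos":[0,0,-33],"angular":[0,0,0]},{"fingers":75,"delta_pos":[38.5,-18.7,0],"angular":[0,0,0]},{"fingers":75,"delta_pos":[38.5,-18.7,0],"angular":[0,0,0]},{"fingers":75,"delta_pos":[38.5,-18.7,0],"angular":[0,0,0]},{"fingers":75,"delta_pos":[38.5,-18.7,0],"angular":[0,0,0]},{"fingers":75,"delta_pos":[38.5,-18.7,0],"angular":[0,0,0]}]'
python3 -m pendant '[{"fingers":75,"delta_pos":[0,0,0],"angular":[0,0,0.143]},{"fingers":75,"delta_pos":[0,0,0],"angular":[0,0,0.143]},{"fingers":75,"delta_pos":[0,0,0],"angular":[0,0,0.143]},{"fingers":75,"delta_pos":[0,0,0],"angular":[0,0,0.143]},{"fingers":75,"delta_pos":[0,0,0],"angular":[0,0,0.143]},{"fingers":75,"delta_pos":[0,0,0],"angular":[0,0,0.143]},{"fingers":75,"delta_pos":[0,0,0],"angular":[0,0,0.143]},{"fingers":75,"delta_pos":[0,0,0],"angular":[0,0,0.143]},{"fingers":75,"delta_pos":[0,0,0],"angular":[0,0,0.143]},{"fingers":75,"delta_pos":[0,0,0],"angular":[0,0,0.143]},{"fingers":75,"delta_pos":[0,0,0],"angular":[0,0,0.143]},{"fingers":75,"delta_pos":[0,0,0],"angular":[0,0,0]}]'
python3 -m pendant '[{"fingers":75,"delta_pos":[0,0,0],"angular":[0,0,0]}]'
python3 - <<'E'
from h import *
im,p=wrist('w18'); a=ring2(im,p,.016,(.4285,-.1685),27); print(a)
if a['yaw'] is not None: goto(*a['c']/1000,0,a['yaw']+180)
# hex yaw by top-face brass polygon
hsv=cv2.cvtColor(im,cv2.COLOR_BGR2HSV); u=a['px'].astype(int)
cv2.imwrite('pics/w18c.png',cv2.resize(im[u[1]-60:u[1]+60,u[0]-60:u[0]+60],(480,480)))
E
```

```text
clock: 42.95
tcp_pos: [0.4278, -0.1699, 0.1609]
orientation: [0.0, -0.22, 0.975, -0.0]
wrist_force: [0.6, -1.0, 1.2]
finger_gap: 0.0748
clock: 44.15
tcp_pos: [0.4288, -0.1689, 0.1607]
orientation: [0.0, 0.535, 0.845, -0.0]
wrist_force: [0.6, -0.2, 0.2]
finger_gap: 0.075
clock: 44.25
tcp_pos: [0.4288, -0.1688, 0.1605]
orientation: [0.0, 0.534, 0.846, -0.0]
wrist_force: [0.6, 0.4, -0.2]
finger_gap: 0.0749
{'c': array([ 429.4372, -168.1745]), 'D': np.float64(54.74373091566143), 'rms': np.float64(1.2512075035984196), 'yaw': np.float64(-164.2649289122428), 'n': 12, 'rmax': np.float64(19.484193065740527), 'px': array([278.8995, 202.3982])}
shift mm [  0.2865   0.8991 160.3232]
tilt fix [-0.      0.0001  0.    ]
cur yaw 25.442632416685644 turn about tool z rad 0.16942890752907744 alt -2.972163746060716 j6 0.5772093327025859
```

View pics/w18c.png

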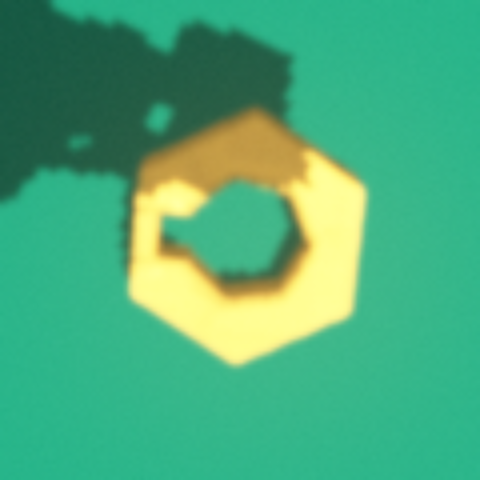

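```bash
python3 -m pendant '[{"fingers":75,"delta_pos":[0.3,0.9,20],"angular":[0,0,0.104]},{"fingers":75,"delta_pos":[0,0,18],"angular":[0,0,0]},{"fingers":75,"delta_pos":[0,0,0],"angular":[0,0,0]},{"fingers":75,"delta_pos":[0,0,0],"angular":[0,0,0]}]'
python3 - <<'E'
from h import *
im,p=wrist('w19'); a=ring2(im,p,.016,(.4294,-.1682),27); print(a)
p18=np.load('pics/w18.npy',allow_pickle=True).item(); print(tri(p18,(278.9,202.4),p,a['px']))
goto(*a['c']/1000,.002,a['yaw']+180)
# right/left flat directions from silhouette: minAreaRect over hull polygon
bl=[(c,h) for c,h in rings(im,300) if h is not None]; c=min(bl,key=lambda b:np.linalg.norm(cen(b[0])-a['px']))[0]
ap=cv2.approxPolyDP(cv2.convexHull(c),4,True)[:,0]; print(ap.tolist())
E
```

```text
clock: 44.7
tcp_pos: [0.4291, -0.1679, 0.122]
orientation: [-0.001, 0.578, 0.816, -0.0]
wrist_force: [0.3, -1.3, 0.1]
finger_gap: 0.0753
{'c': array([ 429.4997, -168.194 ]), 'D': np.float64(54.44303220736727), 'rms': np.float64(1.1933402797930408), 'yaw': np.float64(-162.0150161107961), 'n': 17, 'rmax': np.float64(19.8148295255502), 'px': array([278.4561, 215.4085])}
(array([ 0.4295, -0.1682,  0.016 ]), np.float64(6.30613139686595e-05))
shift mm [  0.0743  -0.026  120.5503]
tilt fix [-0.0001  0.0001 -0.    ]
cur yaw 19.37550791636802 turn about tool z rad 0.024269222602104946 alt -3.117323430987688 j6 0.6850852704079409
[[276, 176], [311, 196], [311, 232], [280, 250], [249, 235], [247, 194]]
```

```bash
python3 -m pendant '[{"fingers":75,"delta_pos":[0.1,0,40],"angular":[0,0,0]},{"fingers":75,"delta_pos":[0,0,40],"angular":[0,0,0]},{"fingers":70,"delta_pos":[0,0,22],"angular":[0,0,0]},{"fingers":70,"delta_pos":[0,0,12],"angular":[0,0,0]},{"fingers":70,"delta_pos":[0,0,6],"angular":[0,0,0]},{"fingers":70,"delta_pos":[0,0,0],"angular":[0,0,0]},{"fingers":70,"delta_pos":[0,0,0],"angular":[0,0,0]}]'
python3 -m pendant '[{"fingers":40,"delta_pos":[0,0,0],"angular":[0,0,0]},{"fingers":40,"delta_pos":[0,0,0],"angular":[0,0,0]},{"fingers":40,"delta_pos":[0,0,0],"angular":[0,0,0]},{"fingers":40,"delta_pos":[0,0,0],"angular":[0,0,0]},{"fingers":40,"delta_pos":[0,0,0],"angular":[0,0,0]},{"fingers":40,"delta_pos":[0,0,0],"angular":[0,0,0]},{"fingers":40,"delta_pos":[0,0,0],"angular":[0,0,0]}]' 60
python3 -m pendant '[{"fingers":40,"delta_pos":[0,0,-15],"angular":[0,0,0]},{"fingers":40,"delta_pos":[0,0,-35],"angular":[0,0,0]},{"fingers":40,"delta_pos":[0,0,-45],"angular":[0,0,0]},{"fingers":40,"delta_pos":[0,0,-45],"angular":[0,0,0]},{"fingers":40,"delta_pos":[0,0,-38],"angular":[0,0,0]},{"fingers":40,"delta_pos":[22.5,35.9,0],"angular":[0,0,0]},{"fingers":40,"delta_pos":[22.5,35.9,0],"angular":[0,0,0]},{"fingers":40,"delta_pos":[22.5,35.9,0],"angular":[0,0,0]},{"fingers":40,"delta_pos":[22.5,35.9,0],"angular":[0,0,0]},{"fingers":40,"delta_pos":[22.5,35.9,0],"angular":[0,0,0]}]'
python3 -m pendant '[{"fingers":40,"delta_pos":[0,0,0],"angular":[0,0,-0.1475]},{"fingers":40,"delta_pos":[0,0,0],"angular":[0,0,-0.1475]},{"fingers":40,"delta_pos":[0,0,0],"angular":[0,0,-0.1475]},{"fingers":40,"delta_pos":[0,0,0],"angular":[0,0,-0.1475]},{"fingers":40,"delta_pos":[0,0,0],"angular":[0,0,-0.1475]},{"fingers":40,"delta_pos":[0,0,0],"angular":[0,0,-0.1475]},{"fingers":40,"delta_pos":[0,0,0],"angular":[0,0,-0.1475]},{"fingers":40,"delta_pos":[0,0,0],"angular":[0,0,-0.1475]},{"fingers":40,"delta_pos":[0,0,0],"angular":[0,0,-0.1475]},{"fingers":40,"delta_pos":[0,0,0],"angular":[0,0,-0.1475]},{"fingers":40,"delta_pos":[0,0,0],"angular":[0,0,-0.1475]}]'
python3 -m pendant '[{"fingers":40,"delta_pos":[0,0,0],"angular":[0,0,-0.1475]},{"fingers":40,"delta_pos":[0,0,0],"angular":[0,0,-0.1475]},{"fingers":40,"delta_pos":[0,0,0],"angular":[0,0,-0.1475]},{"fingers":40,"delta_pos":[0,0,0],"angular":[0,0,-0.1475]},{"fingers":40,"delta_pos":[0,0,0],"angular":[0,0,-0.1475]},{"fingers":40,"delta_pos":[0,0,0],"angular":[0,0,-0.1475]},{"fingers":40,"delta_pos":[0,0,0],"angular":[0,0,-0.1475]},{"fingers":40,"delta_pos":[0,0,0],"angular":[0,0,-0.1475]},{"fingers":40,"delta_pos":[0,0,0],"angular":[0,0,-0.1475]},{"fingers":40,"delta_pos":[0,0,0],"angular":[0,0,-0.1475]},{"fingers":40,"delta_pos":[0,0,0],"angular":[0,0,-0.1475]},{"fingers":40,"delta_pos":[0,0,0],"angular":[0,0,0]}]'
python3 -m pendant '[{"fingers":40,"delta_pos":[0,0,0],"angular":[0,0,0]}]'
python3 - <<'E'
from h import *
im,p=wrist('w20'); goto(.5615,-.0023,.13,25.25); t,r=tool(); print(t,env.get_state()['joint_pos'])
a=cv2.resize(im[180:390,140:420],(800,600),interpolation=cv2.INTER_CUBIC);cv2.imwrite('pics/w20c.png',a)
E
```

```text
clock: 45.45
tcp_pos: [0.4301, -0.1685, 0.0029]
orientation: [0.001, 0.578, 0.816, -0.0]
wrist_force: [-0.2, -0.4, -0.0]
finger_gap: 0.0697
clock: 46.15
tcp_pos: [0.4301, -0.1686, 0.0033]
orientation: [0.001, 0.578, 0.816, -0.0]
wrist_force: [-2.0, 0.8, 7.5]
finger_gap: 0.0481
clock: 47.15
tcp_pos: [0.5622, -0.001, 0.1803]
orientation: [0.0, 0.578, 0.816, 0.0]
wrist_force: [0.3, -0.2, -0.8]
finger_gap: 0.0487
clock: 48.25
tcp_pos: [0.5612, -0.0024, 0.18]
orientation: [-0.0, -0.196, 0.981, 0.0]
wrist_force: [-0.1, -0.1, -1.7]
finger_gap: 0.0481
clock: 49.45
tcp_pos: [0.5612, -0.0024, 0.18]
orientation: [0.0, 0.845, -0.535, -0.0]
wrist_force: [-0.9, -0.1, -1.3]
finger_gap: 0.0482
clock: 49.55
tcp_pos: [0.5613, -0.0024, 0.1799]
orientation: [0.0, 0.844, -0.537, -0.0]
wrist_force: [0.4, -0.2, -2.6]
finger_gap: 0.0484
shift mm [-0.009  -0.1981 49.9254]
tilt fix [0.0003 0.0004 0.    ]
cur yaw -154.92927068658284 turn about tool z rad -0.003128863733181864 alt 3.1384637898566115 j6 -2.155714288897683
[ 0.5613 -0.0024  0.1799] [-0.1474  0.3069 -0.0896  1.1748  0.0001 -2.1557]
```

View pics/w20c.png

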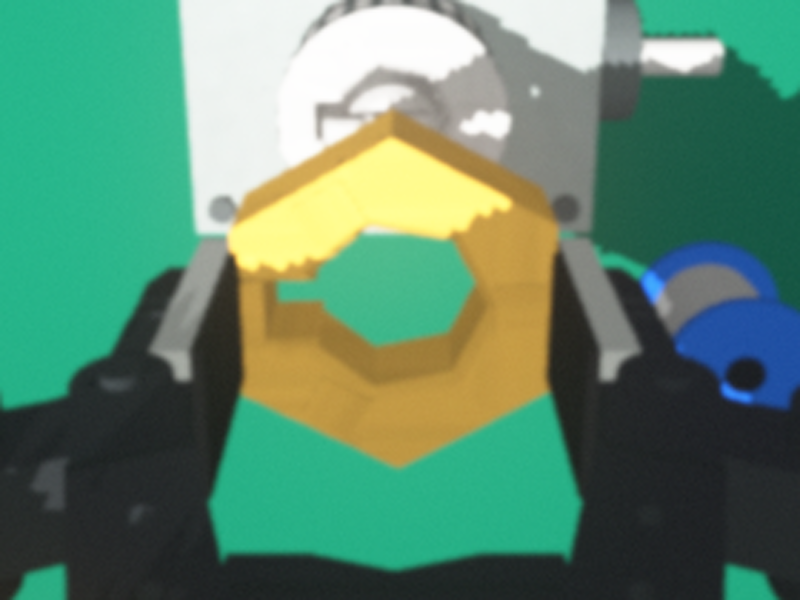

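```bash
python3 - <<'E'
from h import *
im=cv2.imread('pics/w20.png');p=np.load('pics/w20.npy',allow_pickle=True).item(); t,r=tool(); z=.0127
f=lambda u,v:(140+u*.35,180+v*.35)
for n,u in [('far',(393,135)),('near',(398,468)),('L1',(230,228)),('L2',(240,393)),('R1',(558,232)),('R2',(548,393)),('kw top edge left',(275,279)),('bore R',(478,285)),('bore far',(378,233))]: print(n,inhand(p,t,r,z,f(*u),0))
# shaft key top & stack
c=np.array([.5615,-.0023]);a=np.radians(25.25)
for n,X in (('axis top',[*c,.102]),('key top',[c[0]+.013*np.cos(a),c[1]+.013*np.sin(a),.102])): print(n,(proj(p,X)-[140,180])/.35)
print('wheel top diam @.092', [plane(p,f(*u),.092)[:2] for u in ((280,110),(510,110))])
E
```

```text
far [30.3482 -0.0465]
near [-27.5195   0.7112]
L1 [ 15.5234 -24.7182]
L2 [-13.2566 -24.6094]
R1 [14.8206 24.9278]
R2 [-13.3002  24.7385]
kw top edge left [  6.972  -18.2354]
bore R [ 5.9194 13.0362]
bore far [14.6792 -2.337 ]
axis top [392.8139 133.5385]
key top [340.5995 133.742 ]
wheel top diam @.092 [array([0.5892, 0.0073]), array([ 0.5354, -0.0178])]
```

```bash
python3 -m pendant '[{"fingers":40,"delta_pos":[-0.9,-0.3,20],"angular":[0,0,-0.003]},{"fingers":40,"delta_pos":[0,0,20],"angular":[0,0,0]},{"fingers":40,"delta_pos":[0,0,20],"angular":[0,0,0]},{"fingers":40,"delta_pos":[0,0,10],"angular":[0,0,0]},{"fingers":40,"delta_pos":[0,0,4],"angular":[0,0,0]},{"fingers":40,"delta_pos":[0,0,0],"angular":[0,0,0]},{"fingers":40,"delta_pos":[0,0,0],"angular":[0,0,0]}]'
python3 -m pendant '[{"fingers":40,"delta_pos":[0,0,2],"angular":[0,0,0]},{"fingers":40,"delta_pos":[0,0,0],"angular":[0,0,0]}]'
python3 - <<'E'
from h import *
s=env.get_state(); print(s['tcp_pos'],s['wrist_force'])
E
```

```text
clock: 50.3
tcp_pos: [0.562, -0.0016, 0.1067]
orientation: [-0.0, 0.845, -0.534, 0.0]
wrist_force: [-0.3, 0.8, -1.9]
finger_gap: 0.0484
clock: 50.5
tcp_pos: [0.5616, -0.0015, 0.1043]
orientation: [-0.0, 0.845, -0.534, 0.0]
wrist_force: [-0.3, -0.1, -1.7]
finger_gap: 0.0483
[ 0.5616 -0.0015  0.1043] [-0.27   -0.1177 -1.6784]
```

```bash
python3 -m pendant '[{"fingers":40,"delta_pos":[0,0,1.5],"angular":[0,0,0]},{"fingers":40,"delta_pos":[0,0,1.5],"angular":[0,0,0]},{"fingers":40,"delta_pos":[0,0,1],"angular":[0,0,0]},{"fingers":40,"delta_pos":[0,0,0],"angular":[0,0,0]},{"fingers":40,"delta_pos":[0,0,0],"angular":[0,0,0]}]'
```

```text
clock: 51.0
tcp_pos: [0.5612, -0.0015, 0.0997]
orientation: [0.0, 0.845, -0.534, -0.0]
wrist_force: [-0.3, 0.6, -1.4]
finger_gap: 0.0483
```

```bash
python3 -m pendant '[{"fingers":40,"delta_pos":[0,0,2],"angular":[0,0,0]},{"fingers":40,"delta_pos":[0,0,1.5],"angular":[0,0,0]},{"fingers":40,"delta_pos":[0,0,0.5],"angular":[0,0,0]},{"fingers":40,"delta_pos":[0,0,0],"angular":[0,0,0]}]'
python3 -m pendant '[{"fingers":65,"delta_pos":[0,0,0],"angular":[0,0,0]},{"fingers":75,"delta_pos":[0,0,0],"angular":[0,0,0]},{"fingers":75,"delta_pos":[0,0,-10],"angular":[0,0,0]},{"fingers":75,"delta_pos":[0,0,-25],"angular":[0,0,0]},{"fingers":75,"delta_pos":[0,0,-25],"angular":[0,0,0]},{"fingers":75,"delta_pos":[37.4,17.8,0],"angular":[0,0,0]},{"fingers":75,"delta_pos":[37.4,17.8,0],"angular":[0,0,0]},{"fingers":75,"delta_pos":[37.4,17.8,0],"angular":[0,0,0]},{"fingers":75,"delta_pos":[37.4,17.8,0],"angular":[0,0,0]},{"fingers":75,"delta_pos":[37.4,17.8,0],"angular":[0,0,0]},{"fingers":75,"delta_pos":[0,0,0],"angular":[0,0,0]},{"fingers":75,"delta_pos":[0,0,0],"angular":[0,0,0]}]'
python3 - <<'E'
from h import *
im,p=wrist('w21'); a=ring2(im,p,.008,(.5605,-.2090),26); print(a)
p5=np.load('pics/w5.npy',allow_pickle=True).item(); print(tri(p5,(426.7,265.84),p,a['px']))
goto(*a['c']/1000,0)
T=env.read_camera('top');cv2.imwrite('pics/t21.png',T);q=env.camera_params('top')
c=poly(T,(0,0,110),(179,80,255),(405,185,470,250)); print('tray',box(q,c,.028))
E
```

```text
clock: 51.4
tcp_pos: [0.5612, -0.0014, 0.0956]
orientation: [0.0, 0.845, -0.534, -0.0]
wrist_force: [0.6, 0.1, -0.9]
finger_gap: 0.0481
clock: 52.6
tcp_pos: [0.5611, -0.2096, 0.1563]
orientation: [-0.0, 0.845, -0.535, -0.0]
wrist_force: [-0.3, 1.1, 1.2]
finger_gap: 0.0753
{'c': array([ 560.7198, -208.9671]), 'D': np.float64(52.85587202840535), 'rms': np.float64(0.4224976235579167), 'yaw': np.float64(-140.76537662288362), 'n': 16, 'rmax': np.float64(20.305997072343473), 'px': array([277.9437, 202.9925])}
(array([ 0.5607, -0.2091,  0.0088]), np.float64(0.00016412376687754266))
shift mm [  0.3712   0.4702 156.2359]
tilt fix [ 0.0001  0.0007 -0.    ]
tray [ 593.2799 -375.5587  128.6078  161.6095   87.4738]
```

```bash
python3 -m pendant '[{"fingers":66,"delta_pos":[0.3,0.4,40],"angular":[0,0,0]},{"fingers":66,"delta_pos":[0,0,40],"angular":[0,0,0]},{"fingers":66,"delta_pos":[0,0,40],"angular":[0,0,0]},{"fingers":66,"delta_pos":[0,0,25],"angular":[0,0,0]},{"fingers":66,"delta_pos":[0,0,8],"angular":[0,0,0]},{"fingers":66,"delta_pos":[0,0,4],"angular":[0,0,0]},{"fingers":66,"delta_pos":[0,0,2],"angular":[0,0,0]},{"fingers":66,"delta_pos":[0,0,0],"angular":[0,0,0]},{"fingers":66,"delta_pos":[0,0,0],"angular":[0,0,0]}]'
python3 -m pendant '[{"fingers":40,"delta_pos":[0,0,0],"angular":[0,0,0]},{"fingers":40,"delta_pos":[0,0,0],"angular":[0,0,0]},{"fingers":40,"delta_pos":[0,0,0],"angular":[0,0,0]},{"fingers":40,"delta_pos":[0,0,0],"angular":[0,0,0]},{"fingers":40,"delta_pos":[0,0,0],"angular":[0,0,0]},{"fingers":40,"delta_pos":[0,0,-5],"angular":[0,0,0]},{"fingers":40,"delta_pos":[0,0,-30],"angular":[0,0,0]},{"fingers":40,"delta_pos":[0,0,-35],"angular":[0,0,0]},{"fingers":40,"delta_pos":[0,0,-30],"angular":[0,0,0]},{"fingers":40,"delta_pos":[0,0,0],"angular":[0,0,0]}]' 50
python3 - <<'E'
from h import *
goto(.593,-.3715,.1)
E
```

```text
clock: 53.6
tcp_pos: [0.562, -0.2095, -0.0017]
orientation: [-0.0, 0.845, -0.534, 0.001]
wrist_force: [-0.2, 0.1, 1.0]
finger_gap: 0.066
clock: 54.6
tcp_pos: [0.5638, -0.2107, 0.1021]
orientation: [-0.0, 0.845, -0.534, 0.004]
wrist_force: [0.5, 0.6, -0.1]
finger_gap: 0.0492
shift mm [157.7595  42.6683   2.918 ]
tilt fix [-0.0048 -0.0067 -0.    ]
```

```bash
python3 -m pendant '[{"fingers":40,"delta_pos":[39.4,10.7,0],"angular":[0,0,0]},{"fingers":40,"delta_pos":[39.4,10.7,0],"angular":[0,0,0]},{"fingers":40,"delta_pos":[39.4,10.7,0],"angular":[0,0,0]},{"fingers":40,"delta_pos":[39.4,10.7,0],"angular":[0,0,0]},{"fingers":40,"delta_pos":[0,0,0],"angular":[0,0,0]},{"fingers":40,"delta_pos":[0,0,30],"angular":[0,0,0]},{"fingers":40,"delta_pos":[0,0,30],"angular":[0,0,0]},{"fingers":40,"delta_pos":[0,0,25],"angular":[0,0,0]},{"fingers":40,"delta_pos":[0,0,8],"angular":[0,0,0]},{"fingers":40,"delta_pos":[0,0,0],"angular":[0,0,0]},{"fingers":40,"delta_pos":[0,0,0],"angular":[0,0,0]}]'
```

```text
clock: 55.7
tcp_pos: [0.5897, -0.3693, 0.0038]
orientation: [0.0, 0.845, -0.534, -0.0]
wrist_force: [0.1, -0.0, -0.4]
finger_gap: 0.049
```

```bash
python3 -m pendant '[{"fingers":62,"delta_pos":[0,0,0],"angular":[0,0,0]},{"fingers":62,"delta_pos":[0,0,0],"angular":[0,0,0]},{"fingers":62,"delta_pos":[0,0,0],"angular":[0,0,0]},{"fingers":62,"delta_pos":[0,0,-15],"angular":[0,0,0]},{"fingers":62,"delta_pos":[0,0,-45],"angular":[0,0,0]},{"fingers":75,"delta_pos":[0,0,-45],"angular":[0,0,0]},{"fingers":85,"delta_pos":[0,0,-45],"angular":[0,0,0]},{"fingers":85,"delta_pos":[0,0,-45],"angular":[0,0,0]},{"fingers":85,"delta_pos":[0,0,-25],"angular":[0,0,0]}]'
python3 -m pendant '[{"fingers":85,"delta_pos":[-43,-16.4,0],"angular":[0,0,0]},{"fingers":85,"delta_pos":[-43,-16.4,0],"angular":[0,0,0]},{"fingers":85,"delta_pos":[-43,-16.4,0],"angular":[0,0,0]},{"fingers":85,"delta_pos":[-43,-16.4,0],"angular":[0,0,0]},{"fingers":85,"delta_pos":[-43,-16.4,0],"angular":[0,0,0]},{"fingers":85,"delta_pos":[-43,-16.4,0],"angular":[0,0,0]},{"fingers":85,"delta_pos":[-43,-16.4,0],"angular":[0,0,0]},{"fingers":85,"delta_pos":[-43,-16.4,0],"angular":[0,0,0]},{"fingers":85,"delta_pos":[0,0,0],"angular":[0,0,0]},{"fingers":85,"delta_pos":[0,0,0],"angular":[0,0,0]}]'
python3 - <<'E'
from h import *
im,p=wrist('w22'); t,r=tool(); print(t)
T=env.read_camera('top'); S=env.read_camera('scene'); cv2.imwrite('pics/t22.png',T); cv2.imwrite('pics/s22.png',S)
q=env.camera_params('scene'); u=proj(q,[.5615,-.0023,.07]).astype(int); print(u)
u2=proj(p,[.5615,-.0023,.1]).astype(int); print(u2)
A=cv2.resize(im[max(0,u2[1]-60):u2[1]+60,u2[0]-60:u2[0]+60],(400,400),interpolation=cv2.INTER_CUBIC)
B=cv2.resize(S[u[1]-40:u[1]+40,u[0]-40:u[0]+40],(400,400),interpolation=cv2.INTER_CUBIC)
C=cv2.resize(T[:,:],(267,200)); D=cv2.resize(T[180:260,400:480],(200,200)); E=cv2.resize(S[200:360,60:273],(267,200))
cv2.imwrite('pics/fin.png',np.vstack([np.hstack([A,B]),np.hstack([C,D,E,np.zeros((200,66,3),np.uint8)])]))
E
```

```text
clock: 56.6
tcp_pos: [0.5909, -0.3705, 0.2303]
orientation: [0.0, 0.845, -0.534, 0.003]
wrist_force: [0.2, -1.3, -0.1]
finger_gap: 0.085
clock: 57.6
tcp_pos: [0.5609, -0.0017, 0.2251]
orientation: [-0.0, 0.846, -0.533, 0.001]
wrist_force: [0.4, -0.5, 0.3]
finger_gap: 0.0851
[ 0.5611 -0.0028  0.2248]
[278 206]
[277 208]
```

View pics/fin.png

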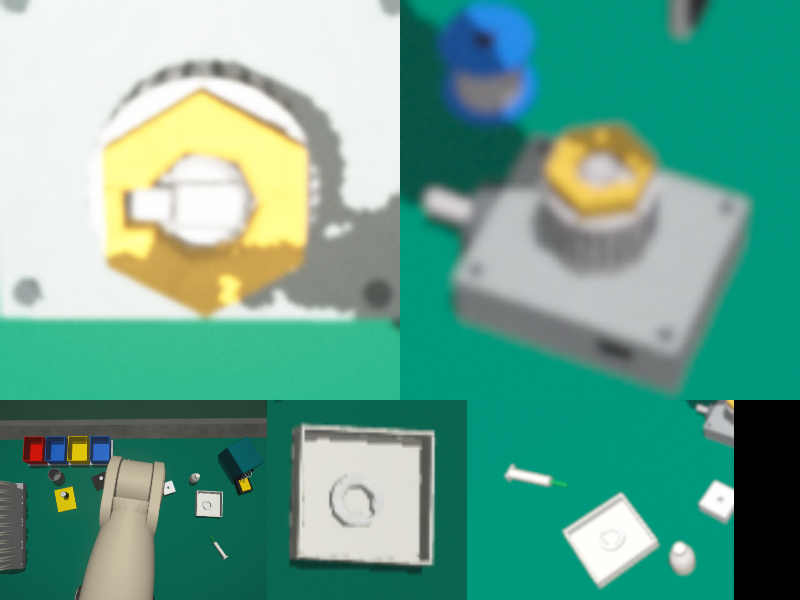

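```bash
python3 - <<'E'
from h import *
im=cv2.imread('pics/w22.png');p=np.load('pics/w22.npy',allow_pickle=True).item()
m=cv2.inRange(cv2.cvtColor(im,cv2.COLOR_BGR2HSV)[148:268,217:337],(15,90,90),(35,255,255))
c=max(cv2.findContours(m,cv2.RETR_EXTERNAL,cv2.CHAIN_APPROX_NONE)[0],key=cv2.contourArea)+np.array([217,148])
S=cv2.imread('pics/s22.png');q=env.camera_params('scene')
m=cv2.inRange(cv2.cvtColor(S,cv2.COLOR_BGR2HSV)[166:246,238:318],(15,90,90),(35,255,255))
for z in (.104,.108,.112): print(z,box(p,c,z))
print(env.get_state()['clock'])
env.hand_in()
E
```

```text
0.104 [560.61    -2.6673  49.9101  58.1467  24.079 ]
0.108 [561.0983  -3.6695  49.1528  57.2645  24.079 ]
0.112 [561.5867  -4.6718  48.3955  56.3822  24.079 ]
57.75
the job is handed in; nothing more can be done
```

The lead former is set up and I handed the job in at about 58 s of the 210 s allowed; no verdict came back.

**What I did**
- I dropped the key into the shaft slot.
- The tall component stands on the yellow board: its top measured about 41 mm high, against 13 mm for the one on the pad. So I used the thick spacer.
- On the shaft went the thick spacer, then all three toothed wheels, then the hexagonal brass ring, each with its keyway over the key.
- The thin spacer, whose top measured 9 mm high, is in the white tray. The purple wheel, the components and the other things were not touched.

**Last checks**
- The final pictures show the key in the brass ring's keyway, the ring down on the wheels, and the thin spacer lying in the tray.
- Each ring slid on with no noticeable resistance. I released each one 1 mm or less above its seat by the tool's height readings.
- At its expected height of 108 mm the brass ring measures 49.2 mm across flats and 57.3 mm across corners, against 50 and 57.7 mm. A height of 104 mm fits about as well (49.9 and 58.1 mm), so this shows it is down and not sitting high, but is good to only a few millimetres.

**Readings that disagreed**
- The fixed cameras alone read about 5 mm low, so I placed everything from the wrist camera.
- The top camera's keyway angles were off by up to about 20°, so I used the wrist camera's instead.
- In-hand readings of where a ring sat between the fingers differed by about 1 mm from the readings on the bench. I used a value between the two where they differed.

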